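# Hang the soaked caps to drain and close the tin

## Task

The brass caps in the wire basket have finished soaking. Clear the tin's lid out from under the empty drain hook and lay it flat, knob up, on the bare bench; then move the basket from the hooks over the tin straight onto the drain hook, level all the way and without setting it down anywhere, so that no cap falls out; then close the tin with its lid, fully down all round. Leave the paint jar, the screw tin and the ink bottle where they stand.

Things in the scene. Friction and masses are not known exactly. Their poses are not given: they have to be found in the camera images.
- soak_station: Fixed station, left or right: grey base plate 140 x 176 x 4 mm (x by y), an open tin in its middle, and two 10 mm round steel posts 153 mm high, 74 mm to either side of the tin's axis (along y) and 16 mm behind it; each has an upturned J hook at its front. Origin on the bench on the tin's axis; z up, x away from the robot (within 0.2 rad), y left.
- soak_seat (a point): Where the middle of the basket's bar starts, within 4 mm along y: on the tin's axis, 135 mm above the bench, the bar's ends lying in the two J hooks (tips 151 mm above the bench). The basket lifts straight up; raised 70 mm it clears the tin's rim and can leave forward (-x), but to the sides it would hit the posts. Axes as the station's.
- tin_mouth (a point): Centre of the mouth of the steel tin, at rim height, 84 mm above the bench. The tin is 110 mm across outside, 104 mm inside, its inner floor 9 mm above the bench. With the lid fully down, the lid's origin lies 6 mm below this point.
- drain_stand: Fixed stand on the other side: an aluminium drip tray 150 mm wide (y), from 105 mm in front of the origin to 57 mm behind it, floor 3 mm thick, lip 8 mm high; a 12 mm square post 72 mm behind the origin, carrying the twin drain hook, which reaches forward over the tray. Origin on the bench below the hook's trough; z up, x away from the robot (within 0.2 rad), y left.
- drain_seat (a point): Where the middle of the basket's bar belongs: in the trough of the twin hook, 135 mm above the bench. The hook: two 7 mm rods, 18 mm to either side (y), coming forward from the post, dipping here and ending in upturned tips 16 mm in front (-x). Tops: tips 152 mm, rods behind the trough 147 mm above the bench. Enter from the front over the tips, then lower. Axes as the stand's.
- basket: Round wire basket, 84 mm across, 36 mm deep, open on top, about 0.3 kg, three brass caps loose in it. Origin at the centre of its underside, z up, y along its bar. Starts hanging inside the tin with 10 mm of room all round, underside 20 mm above the bench; it hangs at the same height on the drain hook, where it stays below the rods, its two bail wires outside them.
- basket_bar (a point): Middle of the basket's horizontal steel bar (6 mm thick, 178 mm long along y), 115 mm above the underside. Two upright bail wires at y = +42 and -42 mm join bar and basket. Axes as the basket's.
- basket_grip (a point): Middle of the upright wooden grip, 16 x 16 mm (sides along x and y), that rises from the middle of the bar, from 128 to 182 mm above the underside; this point is 161 mm above it, right over the basket's weight. Pinch here.
- lid: Round steel lid, 120 mm across, 0.13 kg, origin at the centre of its underside, z up. Below, a plug 98 mm across, 6 mm deep, with 3 mm of play all round in the tin's mouth; then a plate 4 mm thick that rests on the tin's rim. Starts knob up in the drip tray (origin 3 mm above the bench), its middle about 30 mm in front of the drain hook's trough.
- lid_knob (a point): On the axis of the lid's black knob, 34 mm above the lid's underside. The knob is round, 22 mm across, from 10 to 46 mm above the underside. At the start the drain hook overhangs it: a gripper coming straight down on it hits the hook.
- lid_rim (a point): Centre of the lid's raised rim, at the height of its top, 19 mm above the underside. The rim is an upstanding ring, inner radius 52 mm, outer 60 mm, rising 9 mm from the plate; it can be pinched across its 8 mm from above anywhere (at 56 mm from this point). At the start the part nearest the robot is free from above.
- cap_a: Loose brass cap, 20 mm across, 12 mm high, 14 g, in the basket; origin at the centre of its underside.
- cap_b: Like cap_a.
- cap_c: Like cap_a.
- paint_jar: Open glass jar with red enamel, 60 mm across, 58 mm high, standing on the bench; origin at its foot. Bystander.
- screw_tin: Round olive tin of brass screws, 86 mm across, 28 mm high; origin at its foot. Bystander.
- ink_bottle: Small black bottle with a white cap, 46 mm across, 75 mm high; origin at its foot. Bystander.

How it is judged:
By the outcome, as a careful person would: the job done as asked, in the order asked, and still so for the second after the job is handed in, with the robot touching nothing.
It also fails if it takes over 72 s, if anything falls off the work surface, if the arm or the gripper's body presses on something with over 40 N, if the wrist force passes 120 N, or if a joint passes its speed limit or range.

## Robot

A 6-joint arm with a two-finger parallel gripper is mounted at the origin on a cart in front of the work surface, level with it; the furniture and walls round the work are solid. World frame = base frame: x ahead of the robot, y to its left, z up, the work surface at z = 0. Lengths are in m, angles in rad, forces in N, time in s.
With the tool pointing down it reaches from about 0.3 to 0.775 m from the base axis. Payload 14.6 kg.
Tool frame: the origin (TCP) lies midway between the tips of the shut fingers; the grasp point (between the pads) lies 19 mm behind it (ctrl.tcp_to_grasp is the distance from the TCP to the grasp point, in m); x points along the fingers, y is the direction in which the jaws open and shut, and the axes are right-handed (so a half turn about x gives the same grasp; the last joint's range is limited). The gripper opens to 94 mm and grips with 3 to 60 N. Pads are 16 mm wide; open, the fingers measure 119 mm over their backs; the gripper's body (75 mm by 177 mm) begins 78 mm behind the grasp point.
Start: joints at [-1.322, 0.3, 1.521, -0, 1.321, -0.067], TCP at [0.171, -0.523, 0.205] pointing down, gripper open.
Joint ranges: [-3.03, 3.03], [-0.79, 2.21], [0.23, 2.52], [-1.04, 4.18], [0, 3.07], [-2.55, 2.55]. Speed limits (rad/s): [2.22, 2.22, 2.57, 3.14, 3.14, 3.14].

## Interface

Orientations are given as [roll, pitch, yaw] about the fixed x, y, z axes, in that order (R = Rz(yaw) Ry(pitch) Rx(roll)).
In Python, from station import ctrl gives the robot as it stands.
- The arm moves only by the tool jog_arm, never from a script. Its argument "rows" is one flat list of numbers, 7 for each row, row after row: the shift along the world's x, y, z in m, then the turn, a rotation vector about the world's x, y, z in degrees, then the closure, from 0 (fully open) to 1 (shut). A call has 1 to 8 rows; each row shifts and turns the commanded pose from where the row before left it; what a row does not reach is not made up. A row lasts 1/12 s, in which the tool goes at most 41.7 mm and 7.16 degrees, less where a joint would pass 70% of its speed; a pose out of reach is approached as far as the arm can. A call with a gripper value outside its range is refused whole. The fingers move at their own pace and stop on an object; "squeeze" is the grip in N (left out, the last holds). Time passes only in rows, so rows that do not move let the fingers close. It gives the time, the measured TCP pose, the force and the opening at its end, in the units of the state.
- ctrl.get_obs(): the state, without advancing time (a new reading comes with each control period).
- ctrl.camera(name): name is "scene" or "side" or "wrist"; returns (picture, depth): 400x640x3 uint8, red, green, blue; 400x640 float32, m along the optical axis (not along the pixel's ray), 0 where there is no reading.
- ctrl.camera_model(name): a dict with "K" (3x3 intrinsics, pixels), "dist" ([k1, k2, p1, p2, k3] as OpenCV has them; the pictures are not rectified), "extrinsics" (4x4, takes a point from camera to world coordinates). Camera axes: x right, y down, z forward; pixel columns grow to the right and rows downward; lengths in m; the calibration is good to about 2 mm. A picture is of the moment at which its call begins: read the wrist's pose just before it. camera_model takes no time and is no camera call; for the wrist camera it gives the pose at the moment of the call.
- ctrl.hand_in(): hands the job in, once; it reports no verdict.
The state is a dict: "time_s": time; "qpos": joint angles; "joint_vel": joint speeds; "tau": joint torques, N m; "ee_pos": TCP position; "eef_rot": TCP orientation; "force": force on the tool from outside, world axes, zero at the start; "moment": the same for the moment, N m; "grip_width": finger opening in m.
Only numpy, scipy, OpenCV 4.12 (cv2) and the standard library are available. Lean on these libraries where they do the work, as an engineer would, in place of code of your own. Each camera call takes 0.05 s, during which the arm holds its last target.

## Working session

There is one attempt and no reset: what is moved stays moved. The work goes in short steps, Python scripts to look and compute and a tool call to move; the robot and the scene stay as the last step left them, time stands still between calls to the robot, and variables do not carry over. Pictures are saved under pics/ and viewed, and the job is handed in when it is done.

Besides the shell and the picture viewer there is one more tool, called after "Request:" in YAML: its name, and indented under it one key for each argument. jog_arm: Moves the arm, as the interface text tells. Its arguments: {"type":"object","properties":{"rows":{"type":"array"},"squeeze":{"type":"number"}},"required":["rows"]}

```bash
ls; mkdir -p pics
python3 - <<'E'
from station import ctrl
import cv2
print(ctrl.get_obs())
for n in ["scene","side","wrist"]:
    m=ctrl.camera_model(n); p,d=ctrl.camera(n)
    cv2.imwrite(f"pics/{n}0.png",p[:,:,::-1]); 
    import numpy as np; np.save(f"pics/{n}0_d.npy",d); np.save(f"pics/{n}0_E.npy",m["extrinsics"])
    print(n,m["K"],m["dist"],m["extrinsics"].round(3) if hasattr(m["extrinsics"],'round') else m["extrinsics"],(d>0).mean())
E
```

```text
pics
{'time_s': 0.0, 'qpos': array([-1.32159853e+00,  3.00471850e-01,  1.52157499e+00, -3.88105261e-05,
        1.32068989e+00, -6.65883764e-02]), 'joint_vel': array([ 0.00011779, -0.0006601 , -0.00068813,  0.00076239, -0.00086669,
       -0.00053076]), 'tau': array([ 1.93064084e-04, -5.31810522e+01, -3.52739167e+01,  7.07167760e-02,
        2.44114827e-02, -9.92695573e-05]), 'ee_pos': array([ 0.17073981, -0.52255484,  0.20488849]), 'eef_rot': array([-1.60453847,  1.56965164,  1.85284999]), 'force': array([0.43910686, 0.60857552, 0.36554461]), 'moment': array([-0.02825497, -0.00055162,  0.02072704]), 'grip_width': 0.09391829482233167}
scene [[441.08180968   0.         321.99953663]
 [  0.         441.08180968 196.83474367]
 [  0.           0.           1.        ]] [-0.08209462  0.          0.          0.          0.        ] [[-0.933 -0.245  0.263  0.35 ]
 [-0.359  0.664 -0.656  0.545]
 [-0.014 -0.706 -0.708  0.858]
 [ 0.     0.     0.     1.   ]] 0.99594140625
side [[381.48193664   0.         319.58109841]
 [  0.         381.48193664 201.18899541]
 [  0.           0.           1.        ]] [-0.04092937  0.          0.          0.          0.        ] [[-1.     0.004 -0.007  0.613]
 [ 0.008  0.445 -0.896  0.638]
 [-0.    -0.896 -0.445  0.502]
 [ 0.     0.     0.     1.   ]] 0.9963046875
wrist [[290.18873576   0.         320.14103974]
 [  0.         290.18873576 193.17533411]
 [  0.           0.           1.        ]] [-0.00438518  0.          0.          0.          0.        ] [[ 0.311 -0.911 -0.27   0.251]
 [-0.95  -0.299 -0.087 -0.497]
 [-0.001  0.283 -0.959  0.384]
 [ 0.     0.     0.     1.   ]] 0.9958671875
```

View pics/scene0.png

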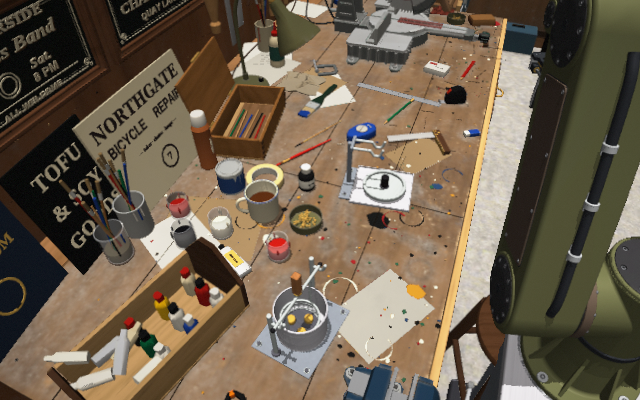

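View pics/side0.png

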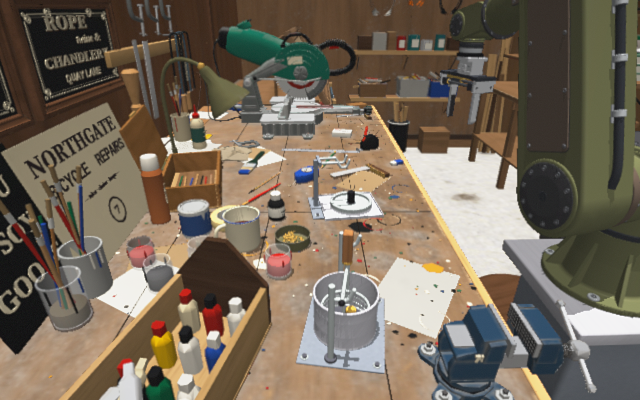

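View pics/wrist0.png

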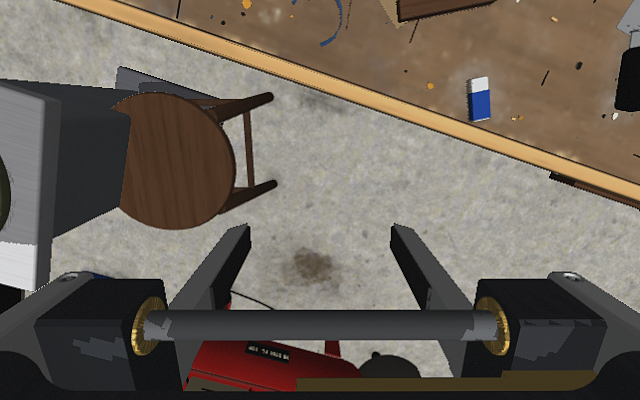

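```bash
cat > h.py <<'E'
import numpy as np, cv2
from station import ctrl
def load(n,tag="0"):
    m=ctrl.camera_model(n); E=np.load(f"pics/{n}{tag}_E.npy")
    return cv2.imread(f"pics/{n}{tag}.png"),np.load(f"pics/{n}{tag}_d.npy"),np.array(m["K"]),np.array(m["dist"]),E
def snap(n,tag):
    m=ctrl.camera_model(n); p,d=ctrl.camera(n)
    cv2.imwrite(f"pics/{n}{tag}.png",p[:,:,::-1]); np.save(f"pics/{n}{tag}_d.npy",d); np.save(f"pics/{n}{tag}_E.npy",np.array(m["extrinsics"]))
def rays(L,uv):
    _,_,K,D,E=L
    u=cv2.undistortPoints(np.array(uv,float).reshape(-1,1,2),K,D).reshape(-1,2)
    r=np.c_[u,np.ones(len(u))]
    return r,r@E[:3,:3].T,E[:3,3]
def plane(L,uv,z):
    _,w,o=rays(L,uv); return o+w*((z-o[2])/w[:,2])[:,None]
def dep(L,uv):
    r,w,o=rays(L,uv); uv=np.array(uv).reshape(-1,2).astype(int)
    return o+w*L[1][uv[:,1],uv[:,0]][:,None]
def cloud(L):
    h,w=L[1].shape; uu,vv=np.meshgrid(np.arange(w),np.arange(h))
    return dep(L,np.c_[uu.ravel(),vv.ravel()]).reshape(h,w,3)
def proj(L,P):
    _,_,K,D,E=L; Ti=np.linalg.inv(E)
    return cv2.projectPoints(np.array(P,float).reshape(-1,1,3),cv2.Rodrigues(Ti[:3,:3])[0],Ti[:3,3],K,D)[0].reshape(-1,2)
def crop(n,tag,x0,y0,x1,y1,s,out):
    im=cv2.imread(f"pics/{n}{tag}.png")[y0:y1,x0:x1]
    cv2.imwrite(f"pics/{out}.png",cv2.resize(im,None,fx=s,fy=s,interpolation=cv2.INTER_CUBIC))
E
python3 - <<'E'
from h import *
S=load("scene");D=load("side")
crop("scene","0",235,250,355,375,5,"c1"); crop("scene","0",330,130,430,215,7,"c2"); crop("side","0",295,150,395,220,7,"c3"); crop("side","0",290,220,400,375,4,"c4")
for n,uv in [("tin",(300,315)),("jar",(277,247)),("screw",(306,220)),("ink",(306,170)),("lidknob",(385,181)),("grip",(296,280))]:
    print(n,dep(S,[uv]).round(3))
E
```

```text
tin [[0.576 0.118 0.023]]
jar [[ 0.684 -0.005  0.061]]
screw [[ 0.675 -0.152  0.004]]
ink [[ 0.718 -0.263  0.073]]
lidknob [[ 0.515 -0.329  0.04 ]]
grip [[0.563 0.146 0.199]]
```

View pics/c1.png

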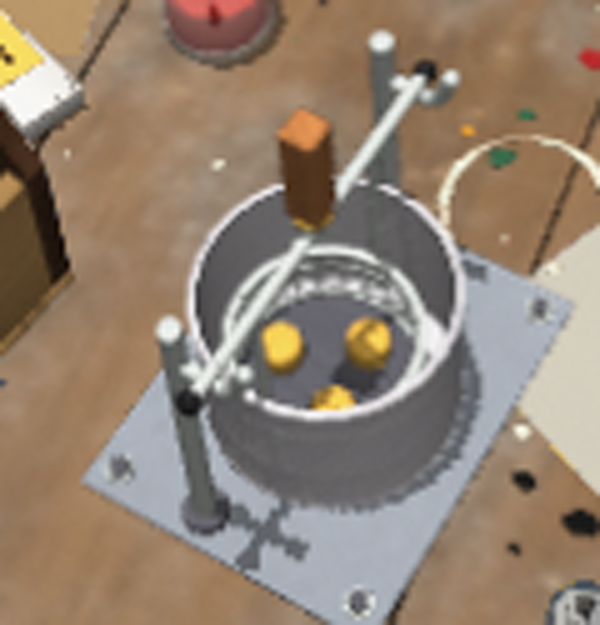

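View pics/c2.png

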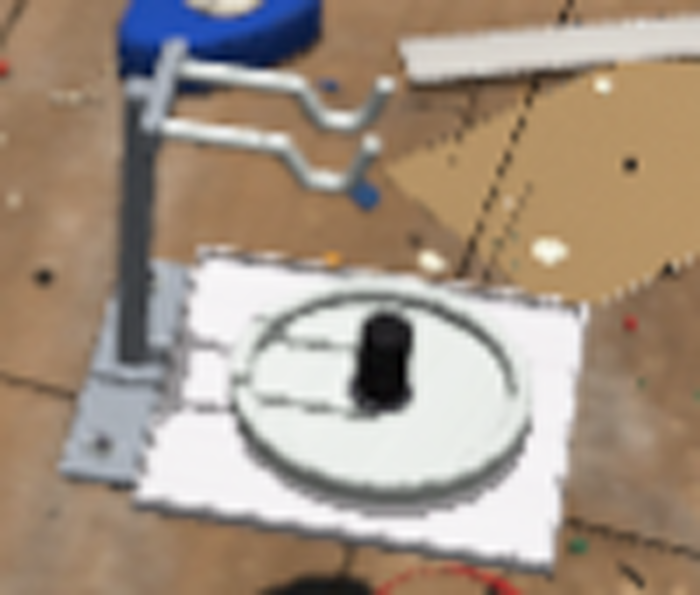

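View pics/c3.png

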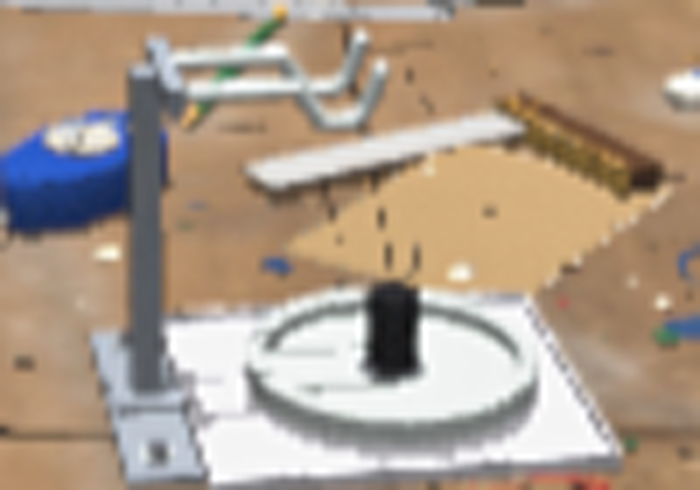

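View pics/c4.png

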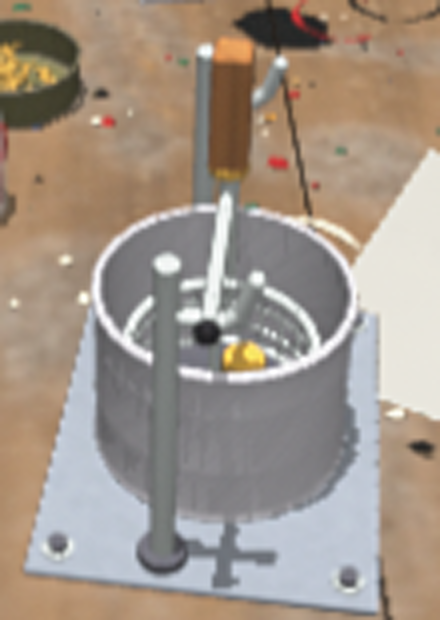

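Run:
```python
from h import *
from scipy.optimize import least_squares
S=load("scene");D=load("side")
def circ(P,r=None):
    c0=np.r_[P[:,:2].mean(0),0.05]
    f=(lambda c:np.hypot(*(P[:,:2]-c[:2]).T)-(r or c[2]))
    s=least_squares(f,c0,loss="soft_l1",f_scale=0.001); return s.x.round(4),np.abs(s.fun).mean().round(4)
for nm,L in [("scene",S),("side",D)]:
    C=cloud(L)
    z=C[:,:,2]
    def near(c,r): return np.hypot(C[:,:,0]-c[0],C[:,:,1]-c[1])<r
    m=near((0.56,0.13),0.09)
    rim=m&(z>0.078)&(z<0.09)
    P=C[rim]; print(nm,"rim n",len(P),P[:,2].mean().round(4),circ(P,0.0545))
    base=C[m&(z<0.02)]; print(" base z",np.median(base[:,2]).round(4))
    g=C[m&(z>0.19)]; print(" grip top",len(g),g.mean(0).round(4),g[:,2].max().round(4))
    l=near((0.515,-0.33),0.075)
    k=C[l&(z>0.045)&(z<0.06)]; print(" knob top",len(k),k.mean(0).round(4))
    R=C[l&(z>0.019)&(z<0.025)]; print(" lid rim",len(R),circ(R,0.056),circ(R))
    h=C[near((0.53,-0.33),0.12)&(z>0.12)]; print(" hook",len(h),h.min(0).round(3),h.max(0).round(3),h.mean(0).round(3))
    for o,c,r,zz in [("jar",(0.684,-0.005),.05,0.058),("ink",(0.718,-0.263),.04,.075),("screw",(.675,-.13),.06,.028)]:
        Q=C[near(c,r)&(abs(z-zz)<0.006)]; print(" ",o,len(Q),((Q.min(0)+Q.max(0))/2).round(3),(Q.max(0)-Q.min(0)).round(3))
print("posts scene",plane(S,[(269,316),(311.4,258.4)],.153).round(4).tolist(),"side",plane(D,[(331.5,286),(341.3,232.5)],.153).round(4).tolist())
print("base scene",plane(S,[(251.4,346.4),(350.6,311),(310,376)],.004).round(4).tolist())
print("base side",plane(D,[(296.3,363),(384.5,372.5),(384.5,300)],.004).round(4).tolist())
# drain: hook tips, tray corners (crop/7)
s=lambda x,y:(330+x/7,130+y/7); d=lambda x,y:(295+x/7,150+y/7)
print("tips scene",plane(S,[s(388,86),s(374,144)],.150).round(4).tolist(),"side",plane(D,[d(360,36),d(379,66)],.150).round(4).tolist())
print("tray scene",plane(S,[s(203,250),s(585,308),s(552,570),s(138,500)],.008).round(4).tolist())
print("tray side",plane(D,[d(530,297),d(620,462),d(210,482)],.008).round(4).tolist())
```

```text
scene rim n 354 0.0835 (array([0.5663, 0.1357, 0.05  ]), np.float64(0.0037))
 base z 0.0044
 grip top 97 [0.5651 0.141  0.1998] 0.2046
 knob top 43 [ 0.5188 -0.3346  0.0498]
 lid rim 301 (array([ 0.519 , -0.3353,  0.05  ]), np.float64(0.0042)) (array([ 0.519 , -0.3353,  0.0559]), np.float64(0.0042))
 hook 288 [ 0.527 -0.357  0.12 ] [ 0.625 -0.297  0.155] [ 0.58  -0.328  0.144]
  jar 130 [ 0.695 -0.027  0.058] [0.052 0.052 0.011]
  ink 70 [ 0.722 -0.274  0.075] [0.026 0.03  0.011]
  screw 168 [ 0.673 -0.146  0.027] [0.085 0.087 0.01 ]
side rim n 619 0.0831 (array([0.5658, 0.137 , 0.05  ]), np.float64(0.0039))
 base z 0.0045
 grip top 119 [0.5664 0.144  0.1983] 0.2028
 knob top 28 [ 0.5175 -0.3331  0.0482]
 lid rim 209 (array([ 0.5179, -0.3341,  0.05  ]), np.float64(0.0056)) (array([ 0.518 , -0.3339,  0.0553]), np.float64(0.0055))
 hook 264 [ 0.524 -0.356  0.12 ] [ 0.623 -0.297  0.152] [ 0.579 -0.325  0.14 ]
  jar 154 [ 0.696 -0.027  0.056] [0.05  0.053 0.007]
  ink 58 [ 0.723 -0.271  0.073] [0.026 0.026 0.008]
  screw 161 [ 0.674 -0.144  0.026] [0.084 0.088 0.007]
posts scene [[0.5923, 0.2064, 0.153], [0.5692, 0.0602, 0.153]] side [[0.5927, 0.2073, 0.153], [0.5701, 0.0606, 0.153]]
base scene [[0.6469, 0.212, 0.004], [0.4818, 0.0606, 0.004], [0.5102, 0.2267, 0.004]]
base side [[0.6466, 0.2136, 0.004], [0.5093, 0.233, 0.004], [0.4831, 0.0664, 0.004]]
tips scene [[0.5301, -0.3543, 0.15], [0.526, -0.3197, 0.15]] side [[0.5316, -0.3529, 0.15], [0.5268, -0.319, 0.15]]
tray scene [[0.6098, -0.4005, 0.008], [0.4517, -0.4203, 0.008], [0.4309, -0.2713, 0.008], [0.5889, -0.2523, 0.008]]
tray side [[0.4486, -0.4147, 0.008], [0.4331, -0.2645, 0.008], [0.5916, -0.25, 0.008]]
```

Run:
```python
from h import *
S=load("scene")
img=S[0]
# topdown view of bench plane, 1px=1mm, x .25-.80 up, y .30..-.5
ys=np.arange(.30,-.45,-.001); xs=np.arange(.80,.25,-.001)
X,Y=np.meshgrid(xs,ys,indexing='ij')
uv=proj(S,np.c_[X.ravel(),Y.ravel(),0*X.ravel()]).reshape(X.shape+(2,)).astype(np.float32)
t=cv2.remap(img,uv[...,0],uv[...,1],cv2.INTER_LINEAR)
for a in np.arange(.3,.8,.1): cv2.putText(t,f"x{a:.1f}",(0,int((.8-a)*1000)),0,.4,(0,255,255)); cv2.line(t,(0,int((.8-a)*1000)),(750,int((.8-a)*1000)),(0,255,255),1)
for a in np.arange(-.4,.31,.1): cv2.putText(t,f"{a:.1f}",(int((.3-a)*1000),545),0,.4,(0,255,255)); cv2.line(t,(int((.3-a)*1000),0),(int((.3-a)*1000),550),(0,255,255),1)
cv2.circle(t,(int((.3+.12)*1000),int((.8-.48)*1000)),62,(0,0,255),1)
cv2.imwrite("pics/top.png",t)
C=cloud(S); 
m=np.hypot(C[...,0]-.48,C[...,1]+.12)<.085
print(m.sum(),np.percentile(C[m][:,2],[0,5,50,95,100]).round(4))
```

```text
3011 [-0.0051 -0.0017  0.0011  0.0038  0.0065]
```

View pics/top.png

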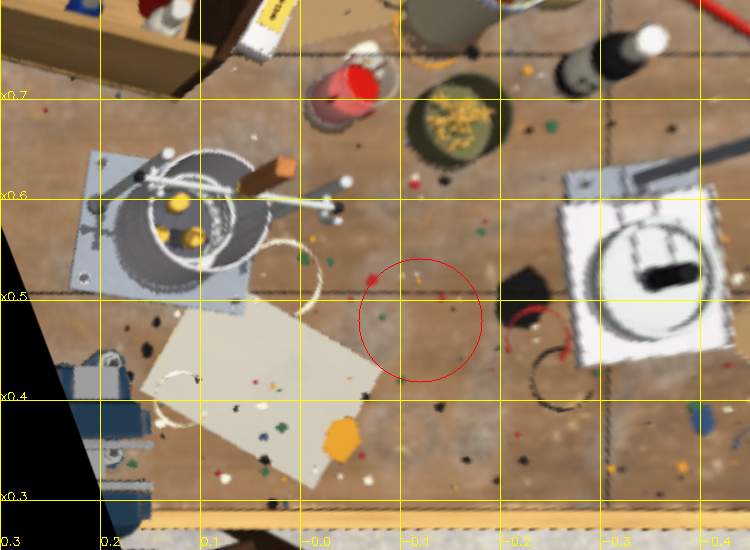

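Request:
jog_arm:
  rows: [0.019,0.0136,0,0,0,6.6,0.45,0.019,0.0136,0,0,0,6.6,0.45,0.019,0.0136,0,0,0,6.6,0.45,0.019,0.0136,0,0,0,6.6,0.45,0.019,0.0136,0,0,0,6.6,0.45,0.019,0.0136,0,0,0,6.6,0.45,0.019,0.0136,0,0,0,6.6,0.45,0.019,0.0136,0,0,0,6.6,0.45]
  squeeze: 6

```text
time_s: 0.82
ee_pos: [0.3236, -0.4131, 0.2053]
eef_rot: [-2.229, 1.57, 2.155]
force: [0.2, -0.2, 0.3]
grip_width: 0.0518
```

Request:
jog_arm:
  rows: [0.019,0.0136,0,0,0,6.6,0.45,0.019,0.0136,0,0,0,6.6,0.45,0.019,0.0136,0,0,0,6.6,0.45,0.019,0.0136,0,0,0,6.6,0.45,0,0,0,0,0,0,0.45,0,0,0,0,0,0,0.45]

```text
time_s: 1.32
ee_pos: [0.3992, -0.359, 0.2052]
eef_rot: [-2.333, 1.57, 2.507]
force: [-0.7, -0.3, 0.5]
grip_width: 0.0518
```

```bash
cat >> h.py <<'E'
from scipy.spatial.transform import Rotation as R
def st():
    o=ctrl.get_obs(); r=R.from_euler('xyz',o['eef_rot']); m=r.as_matrix()
    print("t",round(o['time_s'],2),"p",o['ee_pos'].round(4),"ax",m[:,0].round(3),"jaw",m[:,1].round(3),"F",o['force'].round(1),"w",round(o['grip_width'],4),"q",o['qpos'].round(2))
    return o,m
E
python3 - <<'E'
from h import *
st(); snap("wrist","1")
W=load("wrist","1"); C=cloud(W); z=C[...,2]
m=np.hypot(C[...,0]-.518,C[...,1]+.335)<.075
k=C[m&(z>.044)&(z<.055)]; print("knob",len(k),k.mean(0).round(4),((k.min(0)+k.max(0))/2).round(4))
r=C[m&(z>.0195)&(z<.025)]; print("rim",len(r),r.min(0).round(4),r.max(0).round(4))
E
```

```text
t 1.32 p [ 0.3992 -0.359   0.2052] ax [-0.  0. -1.] jaw [ 0.992  0.128 -0.   ] F [-0.7 -0.3  0.5] w 0.0518 q [-0.8   0.27  1.56 -0.    1.31 -0.93]
knob 259 [ 0.5174 -0.3366  0.0486] [ 0.5183 -0.3369  0.0473]
rim 1720 [ 0.4587 -0.3969  0.0195] [ 0.5777 -0.2773  0.025 ]
```

View pics/wrist1.png

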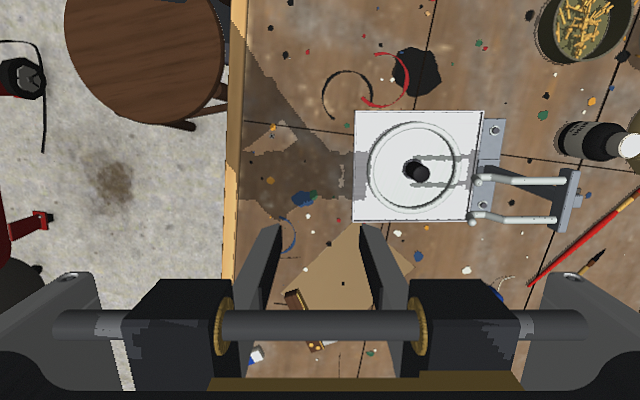

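Request:
jog_arm:
  rows: [0.0062,0.0013,0,0,0,6.9,1,0.0062,0.0013,0,0,0,6.9,1,0.0062,0.0013,0,0,0,6.9,1,0.0062,0.0013,0,0,0,6.9,1,0.0062,0.0013,0,0,0,6.9,1,0.0062,0.0013,0,0,0,6.9,1,0.0062,0.0013,0,0,0,6.9,1,0.0062,0.0013,0,0,0,6.9,1]

```text
time_s: 2.03
ee_pos: [0.4478, -0.35, 0.2054]
eef_rot: [-2.84, 1.571, 2.965]
force: [0.7, 0.1, 0.4]
grip_width: 0.0024
```

Request:
jog_arm:
  rows: [0.0062,0.0014,0,0,0,6.9,1,0.0062,0.0014,0,0,0,6.9,1,0.0062,0.0014,0,0,0,6.9,1,0.0062,0.0014,0,0,0,6.9,1,0.0062,0.0014,0,0,0,6.9,1,0,0,-0.02,0,0,0.3,1,0,0,-0.02,0,0,0,1]

```text
time_s: 2.62
ee_pos: [0.4792, -0.3433, 0.1657]
eef_rot: [-0.865, 1.569, -0.74]
force: [-0.7, -0.4, -0.2]
grip_width: 0.0005
```

Run:
```python
from h import *
st()
```

```text
t 2.62 p [ 0.4792 -0.3433  0.1657] ax [ 0.002 -0.001 -1.   ] jaw [-0.125  0.992 -0.002] F [-0.7 -0.4 -0.2] w 0.0005 q [-0.68  0.42  1.45 -0.    1.27 -2.38]
```

Request:
jog_arm:
  rows: [0,0.0015,-0.03,0,0,0,1,0,0,-0.03,0,0,0,1,0,0,-0.03,0,0,0,1,0,0,-0.03,0,0,0,1,0,0,-0.015,0,0,0,1,0,0,-0.01,0,0,0,1,0,0,-0.004,0,0,0,1,0,0,0,0,0,0,1]

```text
time_s: 3.28
ee_pos: [0.479, -0.3411, 0.0163]
eef_rot: [2.401, 1.57, 2.527]
force: [0.2, -0.0, 0.2]
grip_width: 0.0008
```

Run:
```python
from h import *
st(); snap("scene","2"); crop("scene","2",320,110,440,220,6,"s2"); snap("wrist","2")
```

```text
t 3.28 p [ 0.479  -0.3411  0.0163] ax [-0.  0. -1.] jaw [-0.125  0.992  0.   ] F [ 0.2 -0.   0.2] w 0.0008 q [-0.68  0.6   1.57 -0.    0.98 -2.38]
```

View pics/s2.png

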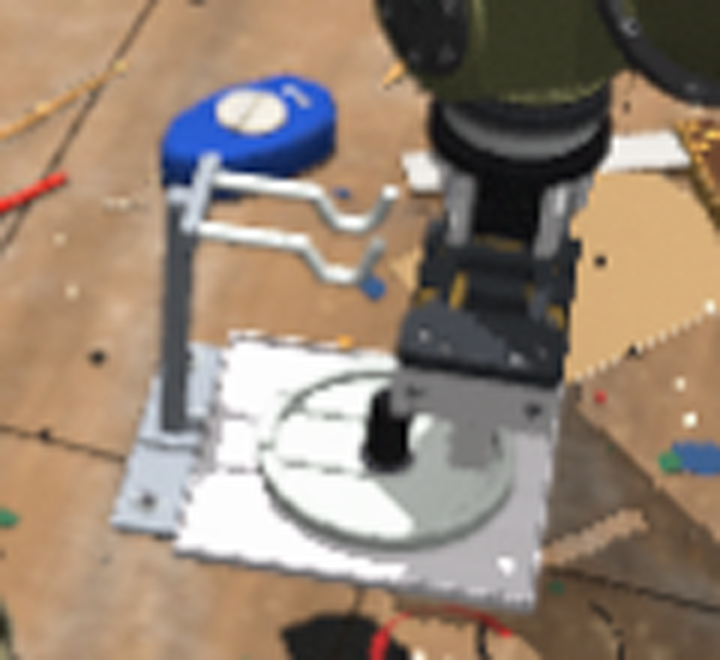

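View pics/wrist2.png

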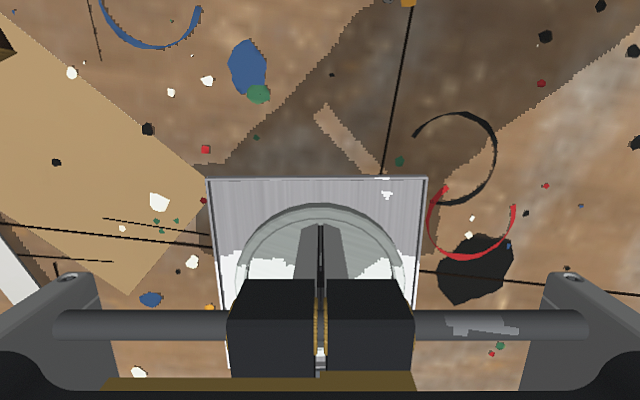

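Request:
jog_arm:
  rows: [-0.004,-0.0005,0,0,0,0,1,-0.005,-0.0007,0,0,0,0,1,-0.005,-0.0007,0,0,0,0,1,-0.005,-0.0007,0,0,0,0,1,-0.005,-0.0006,0,0,0,0,1,-0.003,-0.0004,0,0,0,0,1,0,0,0,0,0,0,1]

```text
time_s: 3.97
ee_pos: [0.4516, -0.3444, 0.0165]
eef_rot: [2.713, 1.57, 2.84]
force: [0.6, 0.0, -0.6]
grip_width: 0.0006
```

Run:
```python
from h import *
st(); snap("scene","3"); S=load("scene","3"); C=cloud(S); z=C[...,2]
m=np.hypot(C[...,0]-.495,C[...,1]+.34)<.075
k=C[m&(z>.045)&(z<.053)&(S[0].max(2)<60)]; print(len(k),k.mean(0).round(4))
```

```text
t 3.97 p [ 0.4516 -0.3444  0.0165] ax [-0.  0. -1.] jaw [-0.127  0.992  0.   ] F [ 0.6  0.  -0.6] w 0.0006 q [-0.72  0.56  1.63 -0.    0.95 -2.41]
21 [ 0.4942 -0.3342  0.0498]
```

Request:
jog_arm:
  rows: [0.001,0,0.03,0,0,0,1,0,0,0.03,0,0,0,1,-0.003,-0.0005,0.025,0,0,-6.9,0.68,-0.003,-0.0005,0.01,0,0,-6.9,0.68,-0.003,-0.0005,0,0,0,-6.9,0.68,-0.003,-0.0005,0,0,0,-6.9,0.68,-0.0024,-0.0006,0,0,0,-6.9,0.68,0,0,0,0,0,-6.9,0.68]

```text
time_s: 4.68
ee_pos: [0.4385, -0.3468, 0.1112]
eef_rot: [-3.002, 1.57, 2.68]
force: [-0.0, -0.7, -0.4]
grip_width: 0.03
```

Request:
jog_arm:
  rows: [0,0,0,0,0,-6.9,0.68,0,0,0,0,0,-6.9,0.68,0,0,0,0,0,-6.9,0.68,0,0,0,0,0,-6.9,0.68,0,0,0,0,0,-6.9,0.68,0,0,0,0,0,-6.9,0.68,0,0,0,0,0,-7.0,0.68,0,0,0,0.65,-5,0,0.68]

```text
time_s: 5.35
ee_pos: [0.4401, -0.3464, 0.1111]
eef_rot: [1.586, 1.484, 0.134]
force: [1.3, -0.6, -0.5]
grip_width: 0.0301
```

Request:
jog_arm:
  rows: [0,0,0,0.65,-5,0,0.68,0,0,0,0,0,0,0.68]

```text
time_s: 5.52
ee_pos: [0.4377, -0.3468, 0.1108]
eef_rot: [1.576, 1.392, 0.135]
force: [-0.5, -0.2, 0.4]
grip_width: 0.0302
```

Run:
```python
from h import *
o,m=st(); snap("wrist","4");snap("scene","4"); crop("scene","4",320,110,440,220,6,"s4")
W=load("wrist","4"); C=cloud(W); z=C[...,2]
mm=np.hypot(C[...,0]-.494,C[...,1]+.34)<.075
r=C[mm&(z>.0195)&(z<.026)]; print("rim",len(r),r.min(0).round(4),r.max(0).round(4))
```

```text
t 5.52 p [ 0.4377 -0.3468  0.1108] ax [ 0.176  0.024 -0.984] jaw [0.976 0.127 0.178] F [-0.5 -0.2  0.4] w 0.0302 q [-0.81  0.35  1.7   0.17  0.99 -1.02]
rim 2572 [ 0.4332 -0.3974  0.0195] [ 0.5534 -0.2794  0.0257]
```

View pics/wrist4.png

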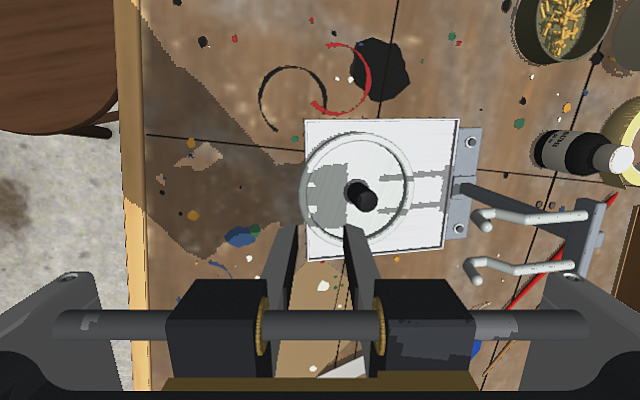

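View pics/s4.png

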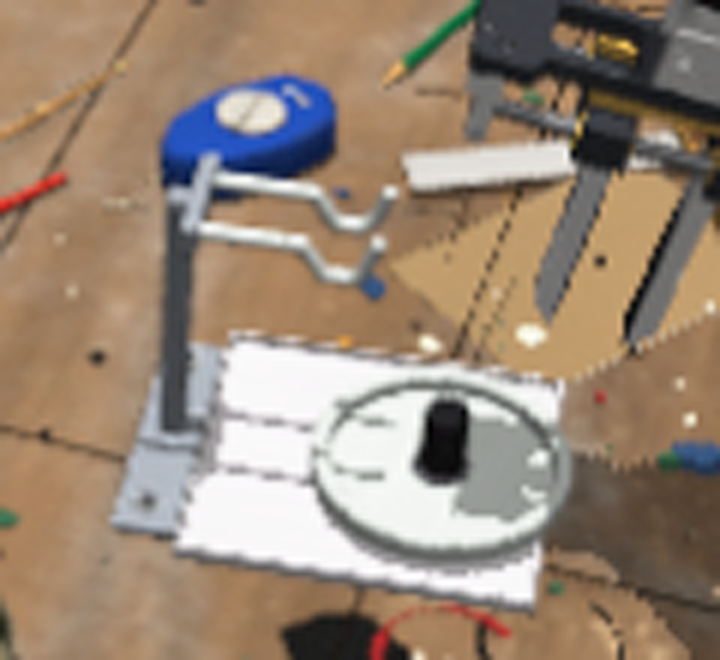

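Request:
jog_arm:
  rows: [0,0,-0.03,0,0,0,0.68,0,0,-0.03,0,0,0,0.68,0,0,-0.02,0,0,0,0.68,0,0,-0.011,0,0,0,0.68,0,0,-0.005,0,0,0,0.68,0,0,0,0,0,0,0.68]
  squeeze: 8

```text
time_s: 6.12
ee_pos: [0.4392, -0.3467, 0.015]
eef_rot: [1.575, 1.396, 0.135]
force: [0.7, 0.2, 0.8]
grip_width: 0.0302
```

Request:
jog_arm:
  rows: [0,0,0,0,0,0,1,0,0,0,0,0,0,1,0,0,0,0,0,0,1,0,0,0,0,0,0,1]
  squeeze: 25

```text
time_s: 6.45
ee_pos: [0.4392, -0.3472, 0.0163]
eef_rot: [1.563, 1.394, 0.124]
force: [-0.3, -0.7, 2.1]
grip_width: 0.008
```

Run:
```python
from h import *
o,m=st(); snap("side","5"); crop("side","5",280,130,420,230,5,"s5")
```

```text
t 6.45 p [ 0.4392 -0.3472  0.0163] ax [ 0.174  0.022 -0.984] jaw [0.976 0.129 0.176] F [-0.3 -0.7  2.1] w 0.008 q [-0.8   0.5   1.75  0.2   0.8  -1.06]
```

View pics/s5.png

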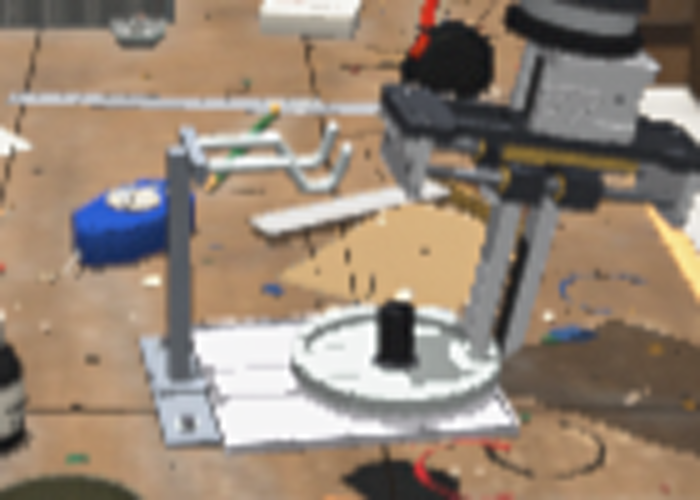

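Request:
jog_arm:
  rows: [0,0,0,0,0,0,1,0,0,0.004,0,0,0,1,-0.003,0,0.008,0,0,0,1,-0.008,-0.001,0.008,0,0,0,1,-0.012,-0.0015,0.006,0,0,0,1,-0.012,-0.0015,0.004,0,0,0,1,-0.01,-0.0015,0.002,0,0,0,1,0,0,0,0,0,0,1]
  squeeze: 45

```text
time_s: 7.17
ee_pos: [0.3921, -0.3529, 0.048]
eef_rot: [1.568, 1.395, 0.126]
force: [-0.5, -0.0, -2.2]
grip_width: 0.0073
```

Run:
```python
from h import *
o,m=st(); snap("side","6"); crop("side","6",280,130,420,230,5,"s6")
```

```text
t 7.17 p [ 0.3921 -0.3529  0.048 ] ax [ 0.174  0.022 -0.985] jaw [0.976 0.127 0.175] F [-0.5 -0.  -2.2] w 0.0073 q [-0.88  0.39  1.82  0.2   0.85 -1.13]
```

View pics/s6.png

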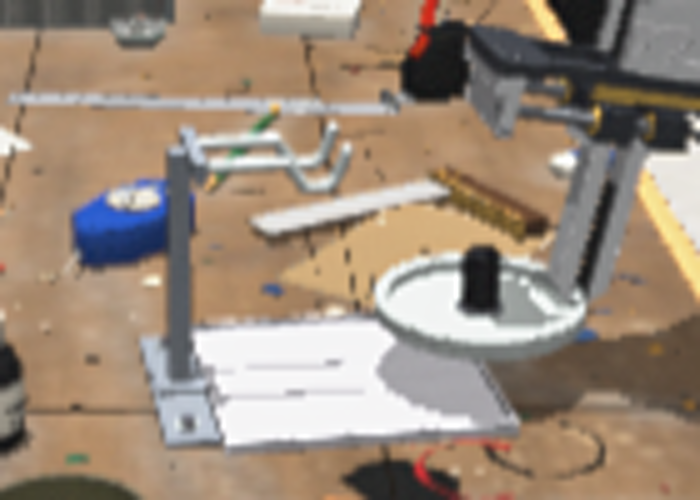

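Request:
jog_arm:
  rows: [-0.004,0.01,0.006,0,0,0,1,0,0.022,0.008,0,0,0,1,0,0.03,0.004,0,0,0,1,0,0.03,0,0,0,0,1,0.008,0.03,0,0,0,0,1,0.012,0.03,0,0,0,0,1,0.012,0.025,0,0,0,0,1,0.01,0.02,0,0,0,0,1]

```text
time_s: 7.88
ee_pos: [0.4325, -0.1535, 0.0654]
eef_rot: [1.571, 1.395, 0.131]
force: [0.1, -1.2, -0.5]
grip_width: 0.0076
```

Request:
jog_arm:
  rows: [0.005,0.01,0,0,0,0,1,0,0.004,0,0,0,0,1,0,0,0,0,0,0,1,0,0,0,0,0,0,1]

```text
time_s: 8.22
ee_pos: [0.4368, -0.1417, 0.0653]
eef_rot: [1.57, 1.395, 0.13]
force: [0.6, -0.9, -0.9]
grip_width: 0.0073
```

Run:
```python
from h import *
o,m=st(); 
snap("side","7"); crop("side","7",260,150,420,270,5,"s7")
snap("scene","7")
for n in ("scene","side"):
    L=load(n,"7"); C=cloud(L); z=C[...,2]; c=o['ee_pos'][:2]+.056*np.array([.991,.131])
    mm=(np.hypot(C[...,0]-c[0],C[...,1]-c[1])<.048)&(np.hypot(C[...,0]-c[0],C[...,1]-c[1])>.02)&(z>.02)&(z<.09)
    mm&=L[0].min(2)>100
    P=C[mm]; A=np.c_[P[:,:2]-c,np.ones(len(P))]; s=np.linalg.lstsq(A,P[:,2],rcond=None)[0]
    r=A@s-P[:,2]; k=abs(r)<.004; s=np.linalg.lstsq(A[k],P[k,2],rcond=None)[0]
    print(n,len(P),k.sum(),c.round(3),"slopes deg",np.degrees(s[:2]).round(1),"plate z",s[2].round(4))
```

```text
t 8.22 p [ 0.4368 -0.1417  0.0653] ax [ 0.173  0.023 -0.985] jaw [0.976 0.129 0.175] F [ 0.6 -0.9 -0.9] w 0.0073 q [-0.45  0.2   2.02  0.14  0.77 -0.67]
scene 720 691 [ 0.492 -0.134] slopes deg [-0.2 -0.3] plate z 0.0632
side 456 404 [ 0.492 -0.134] slopes deg [-0.5 -0.1] plate z 0.0619
```

View pics/s7.png

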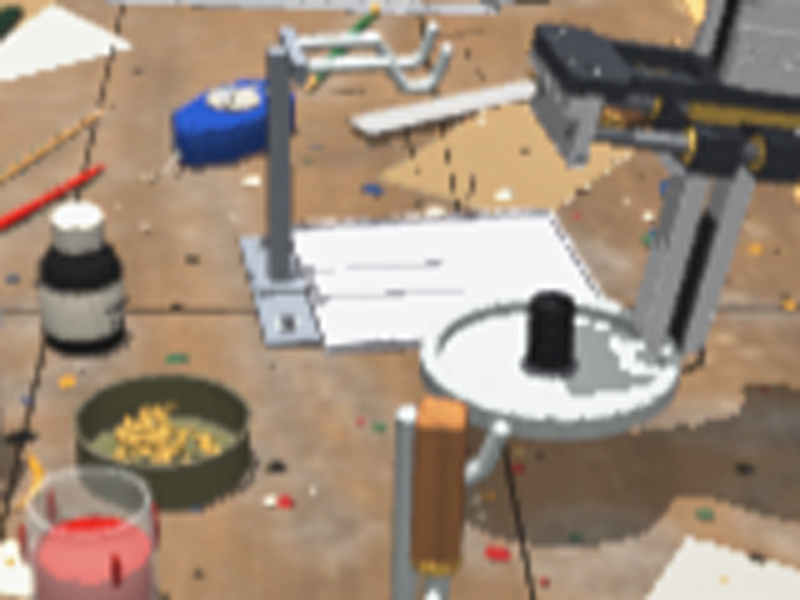

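Request:
jog_arm:
  rows: [0,0,-0.015,0,0,0,1,0,0,-0.018,0,0,0,1,0,0,-0.012,0,0,0,1,0,0,-0.004,0,0,0,1,0,0,-0.002,0,0,0,1,0,0,-0.001,0,0,0,1,0,0,0,0,0,0,1]

```text
time_s: 8.9
ee_pos: [0.4372, -0.1417, 0.0139]
eef_rot: [1.567, 1.394, 0.127]
force: [0.8, 0.6, -1.2]
grip_width: 0.0078
```

Request:
jog_arm:
  rows: [0,0,-0.001,0,0,0,1,0,0,0,0,0,0,0.9,0,0,0,0,0,0,0.68,0,0,0,0,0,0,0.68,0,0,0.01,0,0,0,0.68,0,0,0.03,0,0,0,0.68,0,0,0.03,0,0,0,0.68,0,0,0.03,0,0,0,0.68]

```text
time_s: 9.57
ee_pos: [0.4367, -0.1413, 0.1144]
eef_rot: [1.569, 1.395, 0.128]
force: [-0.1, -0.0, 0.1]
grip_width: 0.03
```

Run:
```python
from h import *
o,m=st(); 
snap("scene","8"); snap("side","8"); crop("side","8",260,150,420,270,5,"s8")
for n in ("scene","side"):
    L=load(n,"8"); C=cloud(L); z=C[...,2]; c=np.array([.493,-.134])
    mm=(np.hypot(C[...,0]-c[0],C[...,1]-c[1])<.045)&(np.hypot(C[...,0]-c[0],C[...,1]-c[1])>.02)&(z>.0)&(z<.03)
    mm&=L[0].min(2)>100
    P=C[mm]; A=np.c_[P[:,:2]-c,np.ones(len(P))]; s=np.linalg.lstsq(A,P[:,2],rcond=None)[0]
    print(n,len(P),"slopes deg",np.degrees(s[:2]).round(1),"plate z",s[2].round(4))
    k=C[(np.hypot(C[...,0]-c[0],C[...,1]-c[1])<.03)&(z>.042)&(z<.052)]; print(len(k),k.mean(0).round(4))
```

```text
t 9.57 p [ 0.4367 -0.1413  0.1144] ax [ 0.173  0.022 -0.985] jaw [0.976 0.128 0.175] F [-0.1 -0.   0.1] w 0.03 q [-0.45  0.12  1.98  0.12  0.9  -0.65]
scene 596 slopes deg [ 0.2 -0.3] plate z 0.0116
57 [ 0.4938 -0.1309  0.0464]
side 331 slopes deg [0.1 0.1] plate z 0.01
41 [ 0.4931 -0.1291  0.0453]
```

View pics/s8.png

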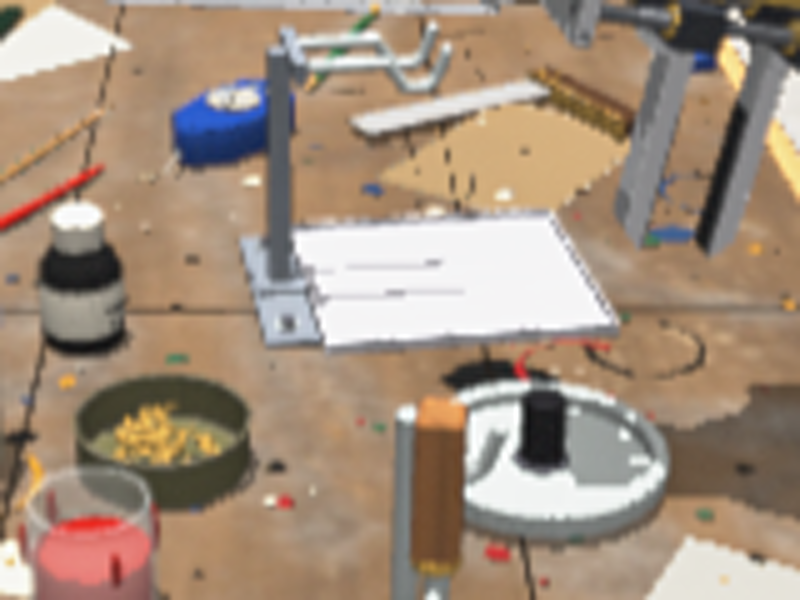

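Request:
jog_arm:
  rows: [0,0.01,0.03,-0.65,5,0,0.3,0,0.02,0.03,-0.65,5,0,0.3,0.008,0.028,0.03,0,0,-2.7,0.3,0.01,0.03,0.03,0,0,-2.7,0.3,0.01,0.03,0.03,0,0,-2.7,0.3,0.015,0.03,0.006,0,0,-2.7,0.3,0.02,0.03,0,0,0,-2.7,0.3,0.02,0.03,0,0,0,-2.7,0.3]

```text
time_s: 10.33
ee_pos: [0.5196, 0.0656, 0.2664]
eef_rot: [1.71, 1.569, -0.016]
force: [0.2, -0.9, 0.7]
grip_width: 0.0655
```

Request:
jog_arm:
  rows: [0,0.02,0,0,0,0,0.3,0,0.01,0,0,0,0,0.3,0,0,0,0,0,0,0.3]

```text
time_s: 10.58
ee_pos: [0.5187, 0.0952, 0.2653]
eef_rot: [-1.369, 1.57, -3.089]
force: [0.5, -0.1, 0.0]
grip_width: 0.0658
```

Run:
```python
from h import *
o,m=st(); snap("wrist","9"); W=load("wrist","9"); C=cloud(W); z=C[...,2]
mm=np.hypot(C[...,0]-.566,C[...,1]-.136)<.1
b=cv2.cvtColor(W[0],cv2.COLOR_BGR2HSV)
g=C[mm&(z>.195)&(z<.21)]; print("grip top",len(g),g.min(0).round(4),g.max(0).round(4),g.mean(0).round(4))
r=C[mm&(z>.081)&(z<.09)]; print("rim",len(r),((r.min(0)+r.max(0))/2).round(4),(r.max(0)-r.min(0)).round(3))
```

```text
t 10.58 p [0.5187 0.0952 0.2653] ax [-0.001 -0.    -1.   ] jaw [ 0.989 -0.149 -0.001] F [ 0.5 -0.1  0. ] w 0.0658 q [0.11 0.21 1.49 0.   1.44 0.26]
grip top 363 [0.5585 0.1305 0.1954] [0.5756 0.1473 0.2035] [0.5667 0.1394 0.2011]
rim 835 [0.5668 0.1333 0.0853] [0.11  0.147 0.009]
```

View pics/wrist9.png

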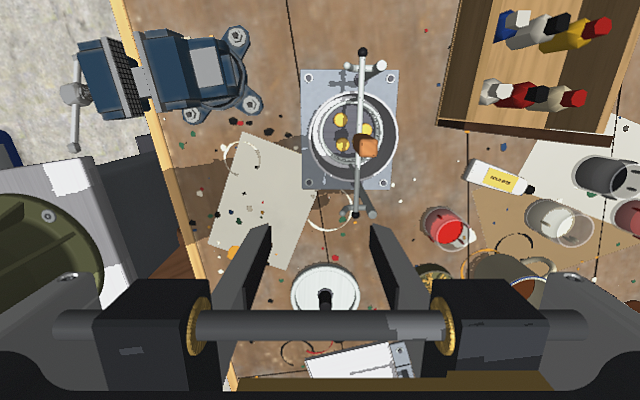

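Request:
jog_arm:
  rows: [0.016,0.0146,0,0,0,-0.3,0.4,0.016,0.0146,0,0,0,0,0.4,0.0163,0.0146,0,0,0,0,0.4,0,0,-0.02,0,0,0,0.4,0,0,-0.03,0,0,0,0.4,0,0,-0.03,0,0,0,0.4,0,0,-0.018,0,0,0,0.4,0,0,-0.005,0,0,0,0.4]
  squeeze: 10

```text
time_s: 11.3
ee_pos: [0.5661, 0.1358, 0.1597]
eef_rot: [-1.197, 1.566, -2.927]
force: [0.2, 0.6, 0.5]
grip_width: 0.056
```

Request:
jog_arm:
  rows: [0,0,0,0,0,0,0.4,0,0,0,0,0,0,0.4]

```text
time_s: 11.47
ee_pos: [0.5679, 0.1369, 0.1641]
eef_rot: [1.849, 1.569, 0.12]
force: [-0.5, -0.4, -0.0]
grip_width: 0.0563
```

Run:
```python
from h import *
o,m=st(); snap("side","10"); crop("side","10",280,170,420,310,4,"s10"); snap("scene","10"); crop("scene","10",220,200,380,330,4,"t10")
```

```text
t 11.47 p [0.5679 0.1369 0.1641] ax [ 0.002  0.    -1.   ] jaw [ 0.988 -0.157  0.001] F [-0.5 -0.4 -0. ] w 0.0563 q [ 0.17  0.41  1.47 -0.    1.26  0.33]
```

View pics/s10.png

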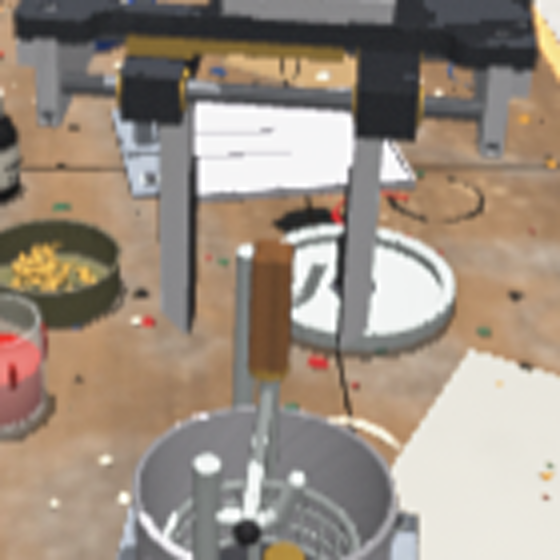

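View pics/t10.png

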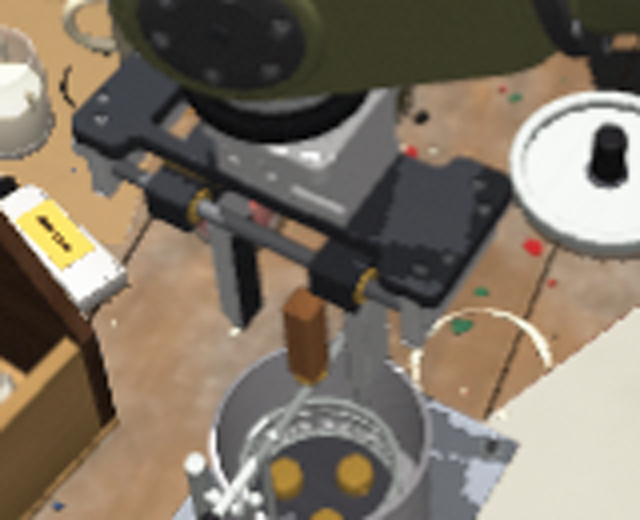

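Run:
```python
from h import *
for n in ("scene","side"):
    L=load(n,"10"); C=cloud(L)
    hsv=cv2.cvtColor(L[0],cv2.COLOR_BGR2HSV)
    m=(hsv[...,0]<15)&(hsv[...,1]>120)&(C[...,2]>.14)&(C[...,2]<.21)&(np.hypot(C[...,0]-.567,C[...,1]-.138)<.03)
    P=C[m]; print(n,len(P),P.min(0).round(3),P.max(0).round(3),"tcp px",proj(L,[[.5679,.1369,.1641]]).round(0),"grip top centre px",proj(L,[[.567,.139,.202]]).round(0))
    t=m&(C[...,2]>.199); v,u=np.nonzero(t); print(u.min(),u.max(),v.min(),v.max(), plane(L,[[u.mean(),v.mean()]],.202).round(4))
```

```text
scene 193 [0.558 0.133 0.152] [0.575 0.148 0.205] tcp px [[296. 286.]] grip top centre px [[295. 275.]]
291 300 272 281 [[0.566  0.1404 0.202 ]]
side 282 [0.56  0.132 0.152] [0.574 0.149 0.203] tcp px [[346. 252.]] grip top centre px [[347. 232.]]
344 352 230 236 [[0.5665 0.1433 0.202 ]]
```

Request:
jog_arm:
  rows: [-0.001,0.003,-0.002,0,0,0,0.4,0,0,0,0,0,0,1,0,0,0,0,0,0,1,0,0,0,0,0,0,1,0,0,0,0,0,0,1,0,0,0,0,0,0,1]
  squeeze: 45

```text
time_s: 12.07
ee_pos: [0.5664, 0.1407, 0.1608]
eef_rot: [2.034, 1.571, 0.306]
force: [-0.5, -0.3, 0.5]
grip_width: 0.0261
```

Request:
jog_arm:
  rows: [0,0,0.003,0,0,0,1,0,0,0.006,0,0,0,1,0,0,0.006,0,0,0,1,0,0,0.003,0,0,0,1,0,0,0,0,0,0,1]

```text
time_s: 12.48
ee_pos: [0.5667, 0.1407, 0.1797]
eef_rot: [1.91, 1.57, 0.182]
force: [0.6, -0.8, -3.8]
grip_width: 0.0157
```

Run:
```python
from h import *
o,m=st(); snap("side","11"); crop("side","11",280,170,420,330,4,"s11")
```

```text
t 12.48 p [0.5667 0.1407 0.1797] ax [ 0.001  0.    -1.   ] jaw [ 0.988 -0.157  0.001] F [ 0.6 -0.8 -3.8] w 0.0157 q [0.18 0.4  1.45 0.   1.29 0.34]
```

View pics/s11.png

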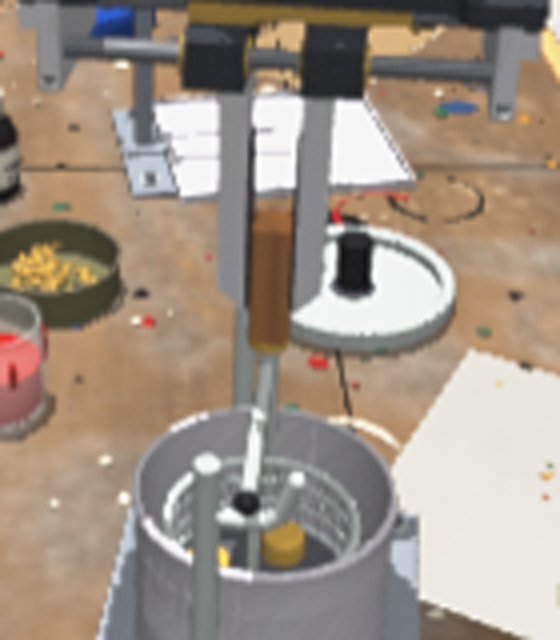

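Request:
jog_arm:
  rows: [0,0,0.004,0,0,0,1,0,0,0.009,0,0,0,1,0,0,0.014,0,0,0,1,0,0,0.016,0,0,0,1,0,0,0.016,0,0,0,1,0,0,0.014,0,0,0,1,0,0,0.008,0,0,0,1,0,0,0.003,0,0,0,1]

```text
time_s: 13.2
ee_pos: [0.5667, 0.1407, 0.2644]
eef_rot: [1.923, 1.569, 0.195]
force: [-0.2, -0.1, -3.7]
grip_width: 0.0154
```

Run:
```python
from h import *
o,m=st(); snap("side","12"); crop("side","12",270,120,430,330,3.5,"s12"); snap("scene","12"); crop("scene","12",220,160,380,350,4,"t12")
for n in ("scene","side"):
    L=load(n,"12"); C=cloud(L)
    hsv=cv2.cvtColor(L[0],cv2.COLOR_BGR2HSV)
    m=(hsv[...,0]<15)&(hsv[...,1]>120)&(C[...,2]>.2)&(C[...,2]<.32)&(np.hypot(C[...,0]-.567,C[...,1]-.138)<.03)
    P=C[m]; print(n,len(P),P.min(0).round(4),P.max(0).round(4))
```

```text
t 13.2 p [0.5667 0.1407 0.2644] ax [ 0.002  0.    -1.   ] jaw [ 0.988 -0.157  0.002] F [-0.2 -0.1 -3.7] w 0.0154 q [0.18 0.34 1.33 0.   1.47 0.34]
scene 145 [0.5609 0.1314 0.2501] [0.5763 0.148  0.3022]
side 352 [0.5602 0.1354 0.2494] [0.5748 0.1497 0.3003]
```

View pics/s12.png

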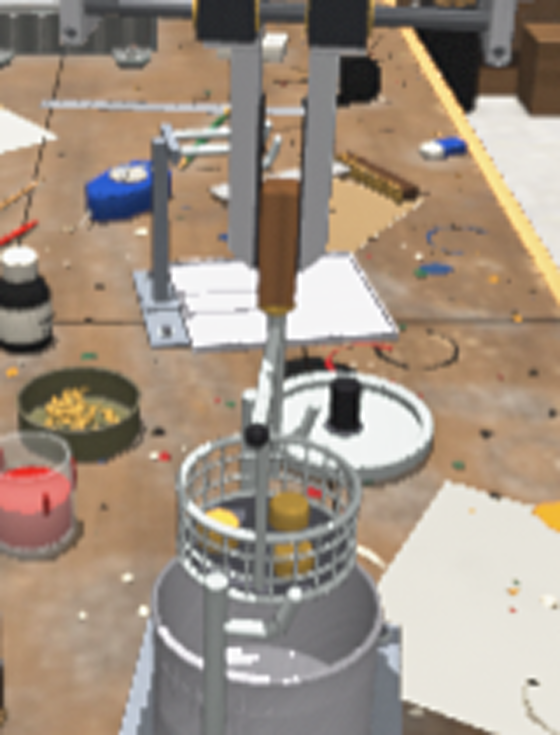

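View pics/t12.png

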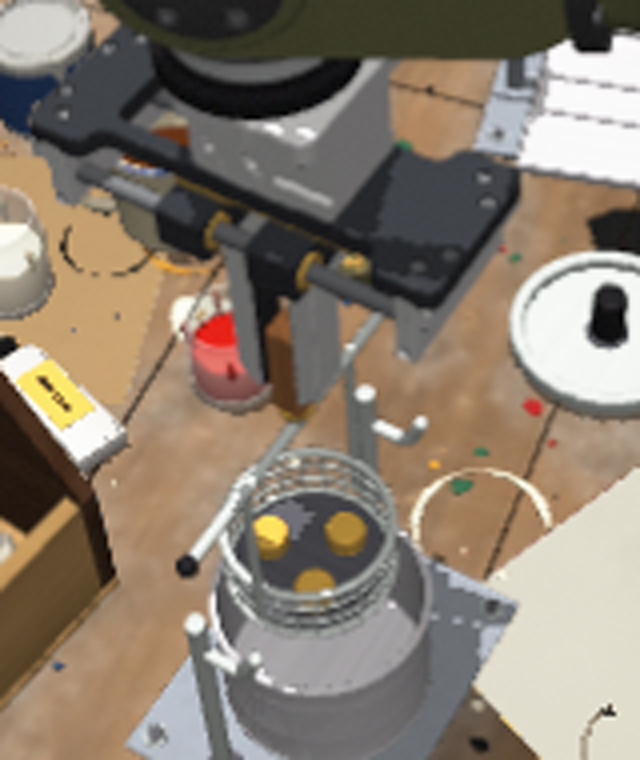

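Request:
jog_arm:
  rows: [0,0,0.005,0,0,0,1,0,0,0.01,0,0,0,1,0,0,0.013,0,0,0,1,-0.003,0.0005,0.011,0,0,0,1,-0.007,0.0011,0.007,0,0,0,1,-0.011,0.0017,0.002,0,0,0,1,-0.013,0.002,0,0,0,0,1,-0.013,0.002,0,0,0,0,1]

```text
time_s: 13.97
ee_pos: [0.5184, 0.1481, 0.311]
eef_rot: [2.551, 1.571, 0.823]
force: [0.4, 0.1, -3.7]
grip_width: 0.0158
```

Request:
jog_arm:
  rows: [-0.01,0.0015,0,0,0,0,1,-0.006,-0.003,0,0,0,0,1,-0.004,-0.008,0,0,0,0,1,-0.002,-0.013,0,0,0,0.7,1,0,-0.018,0,0,0,0.7,1,0,-0.022,0,0,0,0.7,1,0,-0.025,0,0,0,0.7,1,0,-0.025,0,0,0,0.7,1]

```text
time_s: 14.63
ee_pos: [0.4971, 0.0338, 0.3108]
eef_rot: [0.342, 1.571, -1.324]
force: [0.2, -0.3, -2.9]
grip_width: 0.0157
```

Request:
jog_arm:
  rows: [0,-0.025,0,0,0,0.8,1,0,-0.025,0,0,0,0.8,1,0,-0.025,0,0,0,0.8,1,0,-0.025,0,0,0,0.8,1,0,-0.025,0,0,0,0.8,1,0,-0.025,-0.003,0,0,0.8,1,0,-0.025,-0.006,0,0,0.8,1,0,-0.025,-0.008,0,0,0.8,1]

```text
time_s: 15.3
ee_pos: [0.497, -0.1665, 0.294]
eef_rot: [1.027, 1.57, -0.528]
force: [0.4, 0.1, -3.1]
grip_width: 0.0157
```

Run:
```python
from h import *
o,m=st(); snap("side","13"); crop("side","13",200,0,500,300,2,"s13")
```

```text
t 15.3 p [ 0.497  -0.1665  0.294 ] ax [ 0.001 -0.001 -1.   ] jaw [1.    0.016 0.001] F [ 0.4  0.1 -3.1] w 0.0157 q [-0.39  0.19  1.46 -0.    1.5  -0.41]
```

View pics/s13.png

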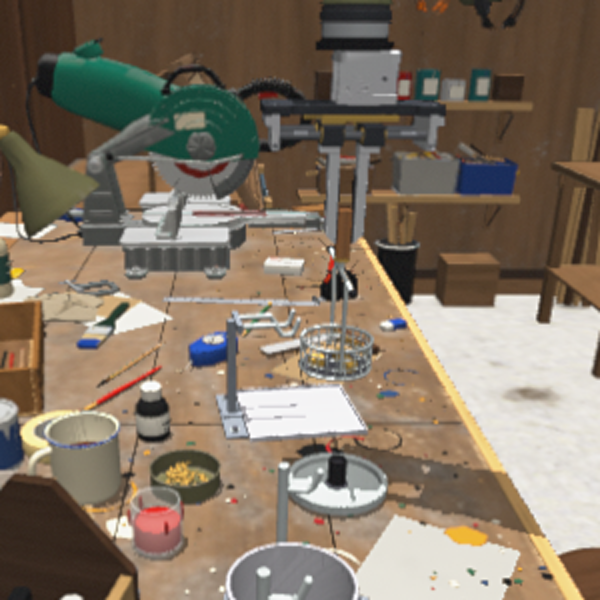

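Request:
jog_arm:
  rows: [-0.003,-0.024,-0.008,0,0,0.9,1,-0.003,-0.024,-0.008,0,0,0.9,1,-0.003,-0.024,-0.008,0,0,0.9,1,-0.003,-0.022,-0.008,0,0,0.9,1,-0.003,-0.02,-0.008,0,0,0.9,1,-0.002,-0.018,-0.008,0,0,0.9,1,0,-0.015,-0.008,0,0,0.6,1,0,-0.012,-0.007,0,0,0.6,1]

```text
time_s: 16.02
ee_pos: [0.4796, -0.3252, 0.2301]
eef_rot: [-1.95, 1.57, 2.893]
force: [-0.4, 0.5, -2.6]
grip_width: 0.0157
```

Request:
jog_arm:
  rows: [0,-0.009,-0.005,0,0,0,1,0,-0.006,-0.003,0,0,0,1,0,-0.002,-0.001,0,0,0,1,0,0,0,0,0,0,1,0,0,0,0,0,0,1,0,0,0,0,0,0,1]

```text
time_s: 16.52
ee_pos: [0.4806, -0.3401, 0.2222]
eef_rot: [0.901, 1.57, -0.539]
force: [1.0, 0.0, -3.0]
grip_width: 0.0157
```

Run:
```python
from h import *
o,m=st(); snap("side","14"); crop("side","14",250,80,420,230,4,"s14"); snap("scene","14"); crop("scene","14",300,60,450,220,4,"t14"); snap("wrist","14")
for n in ("scene","side"):
    L=load(n,"14"); C=cloud(L); z=C[...,2]
    b=C[(z>.183)&(z<.2)&(np.hypot(C[...,0]-.48,C[...,1]+.3425)<.12)&(abs(C[...,1]+.3425)>.03)]
    if len(b)>5:
        k=b.mean(0); u=np.linalg.svd(b-k)[2][0]; print(n,len(b),"bar mid",((b.min(0)+b.max(0))/2).round(4),"dir",u.round(3), b.min(0).round(3),b.max(0).round(3))
```

```text
t 16.52 p [ 0.4806 -0.3401  0.2222] ax [ 0.001 -0.    -1.   ] jaw [0.991 0.131 0.   ] F [ 1.  0. -3.] w 0.0157 q [-0.68  0.37  1.38  0.    1.38 -0.81]
scene 46 bar mid [ 0.4737 -0.2831  0.1931] dir [-0.12   0.993  0.022] [ 0.468 -0.312  0.189] [ 0.48  -0.254  0.197]
side 58 bar mid [ 0.4809 -0.3398  0.1896] dir [-0.133  0.991 -0.004] [ 0.467 -0.427  0.183] [ 0.495 -0.253  0.196]
```

View pics/s14.png

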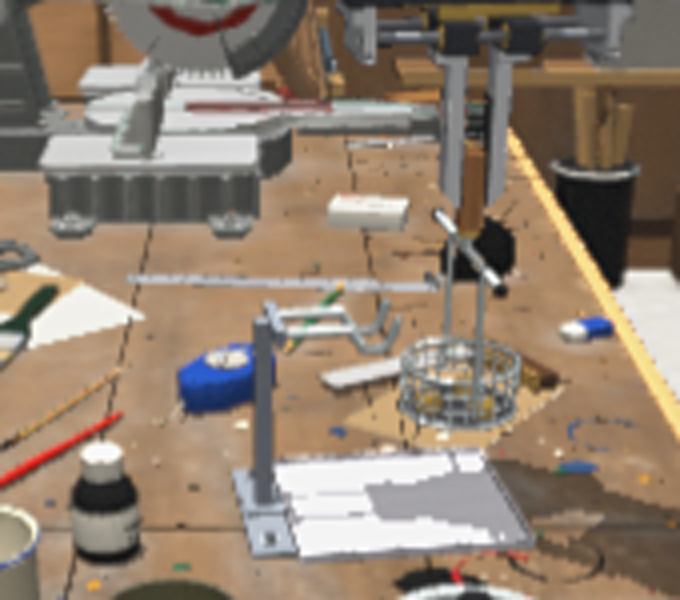

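View pics/t14.png

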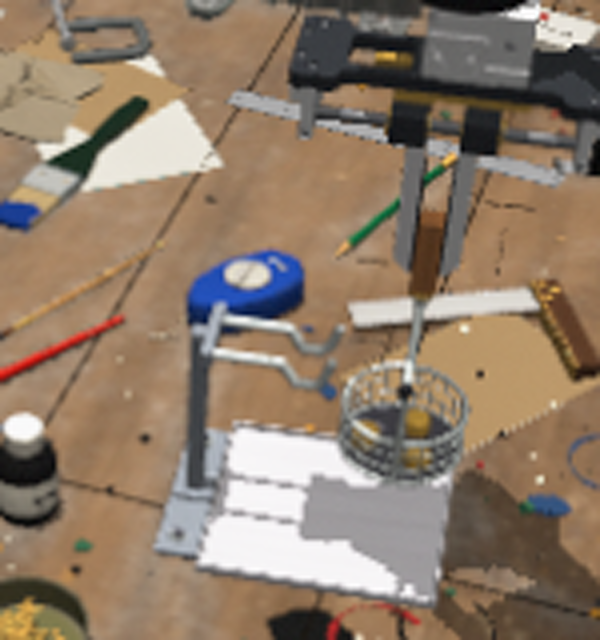

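View pics/wrist14.png

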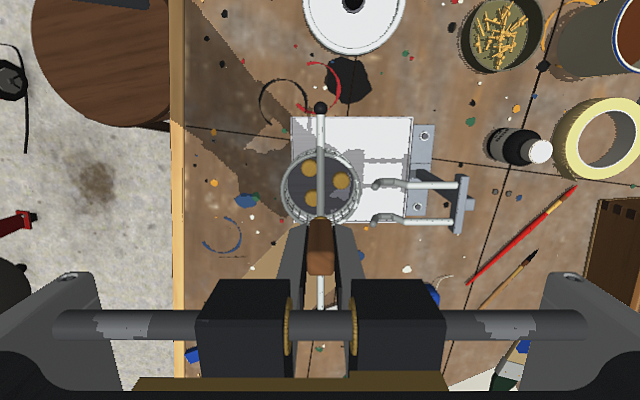

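Run:
```python
from h import *
ex=np.array([.9914,.1306]); ey=np.array([-.1306,.9914]); o0=np.array([.545,-.334])
for n,t in (("wrist","14"),("wrist","4"),("wrist","1"),("side","14"),("scene","8"),("side","8")):
    L=load(n,t); C=cloud(L); d=C[...,:2]-o0; sx=d@ex; sy=d@ey; z=C[...,2]
    m=(z>.118)&(z<.165)&(abs(sy)<.035)&(sx>-.03)&(sx<.05)
    out=[]
    for a in np.arange(-.024,.04,.004):
        k=m&(sx>=a)&(sx<a+.004)
        out.append((round(a*1000+2),int(k.sum()),round(float(np.percentile(z[k],80))*1000) if k.sum() else None))
    print(n,t,"ymid",[round(float(np.median(sy[m&(s*sy>0)]))*1000,1) for s in (1,-1)],out)
```

```text
wrist 14 ymid [17.6, -18.0] [(-22, 0, None), (-18, 21, 150), (-14, 79, 151), (-10, 56, 147), (-6, 45, 135), (-2, 57, 132), (2, 57, 132), (6, 63, 133), (10, 87, 139), (14, 92, 144), (18, 68, 147), (22, 58, 147), (26, 67, 147), (30, 64, 147), (34, 64, 147), (38, 68, 147)]
wrist 4 ymid [17.9, -17.4] [(-22, 0, None), (-18, 199, 150), (-14, 299, 150), (-10, 79, 139), (-6, 57, 133), (-2, 103, 132), (2, 107, 132), (6, 181, 134), (10, 268, 140), (14, 242, 145), (18, 145, 147), (22, 115, 147), (26, 116, 147), (30, 111, 147), (34, 121, 146), (38, 118, 147)]
wrist 1 ymid [17.6, -18.1] [(-22, 0, None), (-18, 77, 151), (-14, 118, 151), (-10, 27, 139), (-6, 23, 134), (-2, 60, 132), (2, 66, 132), (6, 101, 135), (10, 132, 140), (14, 125, 145), (18, 83, 147), (22, 76, 147), (26, 73, 147), (30, 75, 147), (34, 67, 147), (38, 80, 147)]
side 14 ymid [20.1, -16.0] [(-22, 0, None), (-18, 3, 150), (-14, 19, 148), (-10, 15, 142), (-6, 10, 133), (-2, 8, 132), (2, 7, 131), (6, 6, 132), (10, 9, 137), (14, 12, 144), (18, 9, 145), (22, 7, 145), (26, 7, 146), (30, 7, 147), (34, 11, 146), (38, 7, 146)]
scene 8 ymid [18.5, -18.2] [(-22, 0, None), (-18, 2, 151), (-14, 9, 152), (-10, 14, 151), (-6, 6, 137), (-2, 5, 133), (2, 11, 134), (6, 6, 132), (10, 15, 139), (14, 11, 145), (18, 12, 147), (22, 9, 148), (26, 8, 148), (30, 9, 148), (34, 8, 149), (38, 9, 148)]
side 8 ymid [19.6, -16.4] [(-22, 0, None), (-18, 3, 150), (-14, 18, 148), (-10, 14, 142), (-6, 10, 134), (-2, 7, 131), (2, 8, 132), (6, 6, 133), (10, 10, 137), (14, 12, 143), (18, 9, 146), (22, 6, 145), (26, 8, 145), (30, 6, 146), (34, 12, 145), (38, 6, 146)]
```

Request:
jog_arm:
  rows: [0.005,0.0005,0,0,0,0,1,0.01,0.001,0,0,0,0,1,0.0145,0.0014,0,0,0,0,1,0.015,0.0014,0,0,0,0,1,0.012,0.001,0,0,0,0,1,0.006,0.0006,0,0,0,0,1,0.002,0.0002,0,0,0,0,1,0,0,0,0,0,0,1]

```text
time_s: 17.33
ee_pos: [0.5453, -0.3342, 0.2213]
eef_rot: [-2.324, 1.57, 2.52]
force: [-1.0, -0.2, -2.8]
grip_width: 0.0158
```

Run:
```python
from h import *
o,m=st()
```

```text
t 17.33 p [ 0.5453 -0.3342  0.2213] ax [-0.  0. -1.] jaw [ 0.991  0.131 -0.   ] F [-1.  -0.2 -2.8] w 0.0158 q [-0.61  0.49  1.22  0.    1.43 -0.74]
```

Descend to a few millimetres short of contact.

Request:
jog_arm:
  rows: [0,0,-0.005,0,0,0,1,0,0,-0.01,0,0,0,1,0,0,-0.012,0,0,0,1,0,0,-0.012,0,0,0,1,0,0,-0.008,0,0,0,1,0,0,-0.004,0,0,0,1,0,0,0,0,0,0,1]

```text
time_s: 17.92
ee_pos: [0.5445, -0.3342, 0.1693]
eef_rot: [-2.283, 1.569, 2.561]
force: [0.5, -0.8, -1.9]
grip_width: 0.0158
```

Run:
```python
from h import *
o,m=st(); snap("side","15"); crop("side","15",250,80,420,230,4,"s15")
```

```text
t 17.92 p [ 0.5445 -0.3342  0.1693] ax [-0.002  0.001 -1.   ] jaw [ 0.991  0.13  -0.002] F [ 0.5 -0.8 -1.9] w 0.0158 q [-0.61  0.53  1.29 -0.    1.33 -0.74]
```

View pics/s15.png

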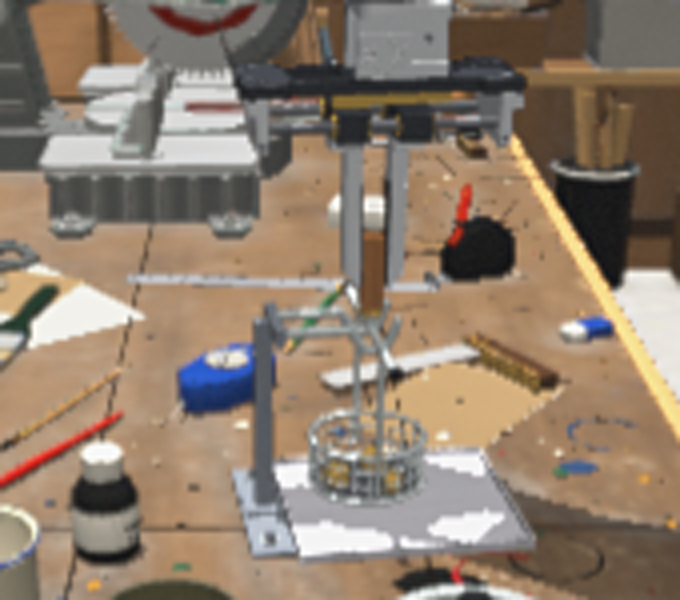

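Request:
jog_arm:
  rows: [0,0,-0.0015,0,0,0,1,0,0,-0.0015,0,0,0,1,0,0,0,0,0,0,1]

```text
time_s: 18.22
ee_pos: [0.545, -0.3344, 0.1678]
eef_rot: [0.834, 1.57, -0.606]
force: [0.5, -1.5, -3.2]
grip_width: 0.0155
```

Request:
jog_arm:
  rows: [0,0,-0.001,0,0,0,1,0,0,0,0,0,0,1]

```text
time_s: 18.38
ee_pos: [0.5449, -0.3344, 0.1667]
eef_rot: [1.244, 1.571, -0.196]
force: [0.1, -0.6, -2.6]
grip_width: 0.016
```

Request:
jog_arm:
  rows: [0,0,-0.001,0,0,0,1,0,0,0,0,0,0,1]

```text
time_s: 18.55
ee_pos: [0.545, -0.3345, 0.1663]
eef_rot: [0.81, 1.57, -0.63]
force: [-1.0, 1.2, 3.5]
grip_width: 0.0153
```

Request:
jog_arm:
  rows: [0,0,0.0005,0,0,0,0.82,0,0,0,0,0,0,0.8,0,0,0,0,0,0,0.6,0,0,0,0,0,0,0.6]
  squeeze: 5

```text
time_s: 18.88
ee_pos: [0.5449, -0.3345, 0.1662]
eef_rot: [0.876, 1.571, -0.564]
force: [0.2, -0.0, 0.2]
grip_width: 0.0288
```

Run:
```python
from h import *
o,m=st(); snap("side","16"); crop("side","16",250,80,420,230,4,"s16"); snap("scene","16"); crop("scene","16",300,60,450,220,4,"t16")
```

```text
t 18.88 p [ 0.5449 -0.3345  0.1662] ax [ 0. -0. -1.] jaw [0.991 0.13  0.   ] F [ 0.2 -0.   0.2] w 0.0288 q [-0.61  0.53  1.29  0.    1.32 -0.74]
```

View pics/s16.png

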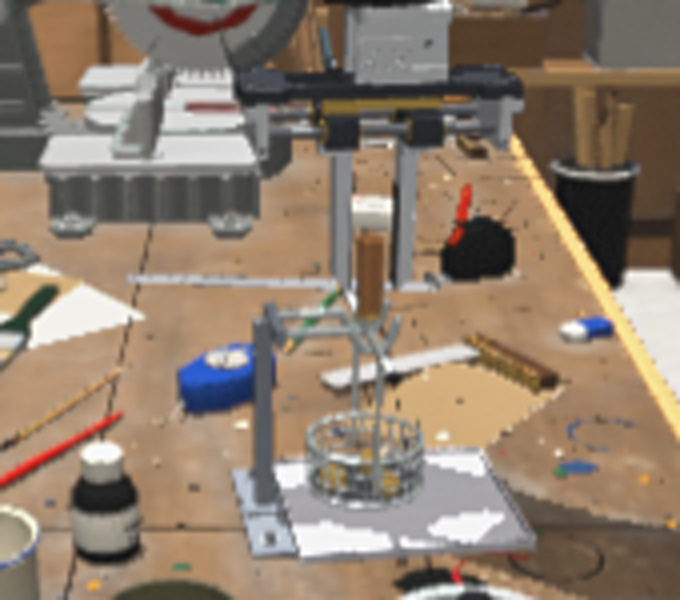

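View pics/t16.png

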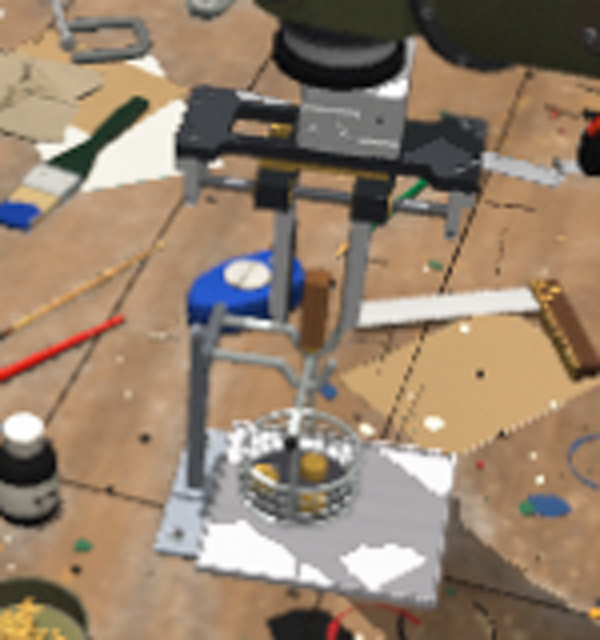

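Request:
jog_arm:
  rows: [0,0,0.006,0,0,0,0.55,0,0,0.02,0,0,0,0.55,0,0,0.03,0,0,0,0.55,0,0,0.025,0,0,0,0.5,-0.005,0.02,0.005,0,0,0,0.5,-0.006,0.025,0,0,0,0,0.5,-0.006,0.025,0,0,0,0,0.5,-0.006,0.025,-0.01,0,0,0,0.5]

```text
time_s: 19.65
ee_pos: [0.522, -0.2388, 0.2443]
eef_rot: [0.953, 1.567, -0.487]
force: [0.8, -0.1, 0.4]
grip_width: 0.0471
```

Request:
jog_arm:
  rows: [-0.006,0.025,-0.02,0,0,0,0.5,-0.006,0.02,-0.025,0,0,0,0.5,-0.006,0.015,-0.025,0,0,0,0.5,-0.003,0.005,-0.01,0,0,0,0.5,0,0,0,0,0,0,0.5,0,0,0,0,0,0,0.5]

```text
time_s: 20.15
ee_pos: [0.5014, -0.1751, 0.1633]
eef_rot: [0.881, 1.57, -0.559]
force: [-0.0, -0.1, 0.7]
grip_width: 0.0469
```

Run:
```python
from h import *
from scipy.optimize import least_squares
o,m=st(); snap("wrist","17"); W=load("wrist","17"); C=cloud(W); z=C[...,2]
mm=np.hypot(C[...,0]-.4935,C[...,1]+.1325)<.075
r=C[mm&(z>.0165)&(z<.022)]; print("rim",len(r),r.min(0).round(4),r.max(0).round(4))
s=least_squares(lambda c:np.hypot(*(r[:,:2]-c).T)-.056,[.4935,-.1325],loss="soft_l1",f_scale=.002); print(s.x.round(4))
k=C[mm&(z>.042)&(z<.05)&(np.hypot(C[...,0]-.4935,C[...,1]+.1325)<.03)]; print("knob",len(k),((k.min(0)+k.max(0))/2).round(4),(k.max(0)-k.min(0)).round(4))
snap("scene","17"); snap("side","17"); crop("side","17",250,80,420,230,4,"s17"); crop("scene","17",300,60,450,220,4,"t17")
```

```text
t 20.15 p [ 0.5014 -0.1751  0.1633] ax [ 0.001 -0.    -1.   ] jaw [0.991 0.131 0.001] F [-0.  -0.1  0.7] w 0.0469 q [-0.4   0.3   1.63 -0.    1.22 -0.54]
rim 2314 [ 0.4343 -0.193   0.0165] [ 0.5533 -0.0732  0.0219]
[ 0.4936 -0.1329]
knob 346 [ 0.4937 -0.1332  0.0456] [0.021  0.0212 0.0053]
```

View pics/wrist17.png

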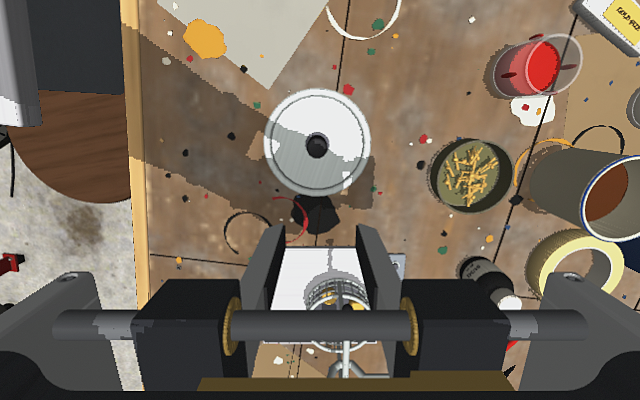

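View pics/s17.png

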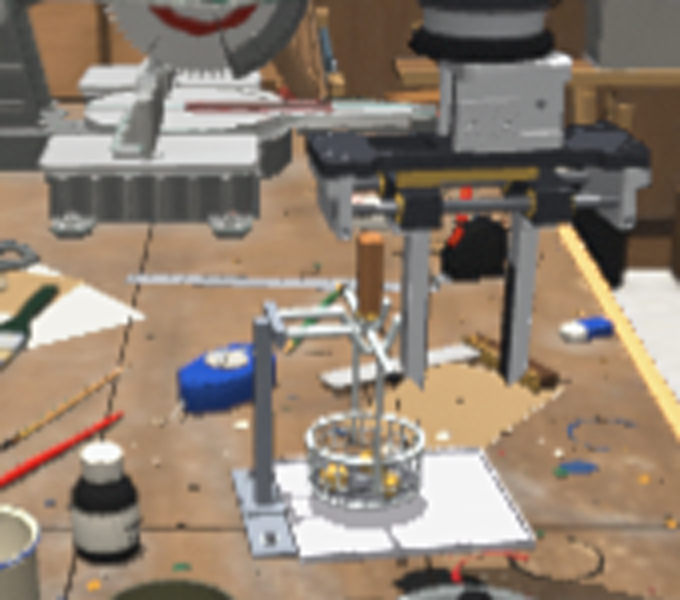

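View pics/t17.png

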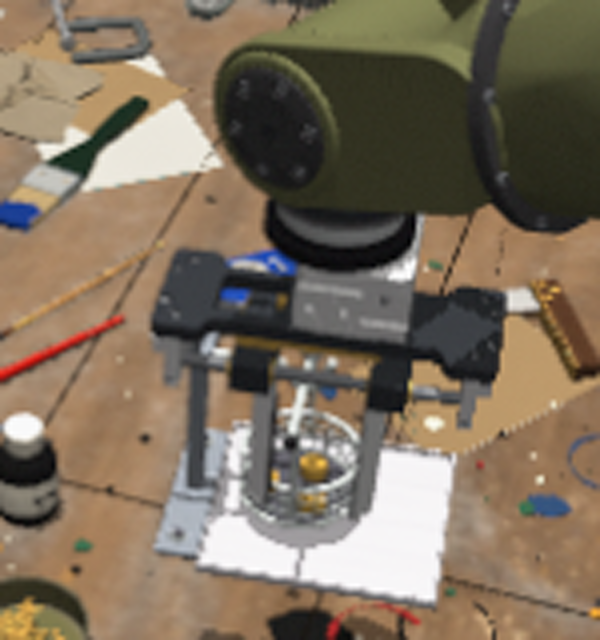

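Request:
jog_arm:
  rows: [-0.004,0.021,0,0,0,0,0.5,-0.0038,0.021,0,0,0,0,0.5,0,0,-0.03,0,0,0,0.5,0,0,-0.035,0,0,0,0.5,0,0,-0.035,0,0,0,0.5,0,0,-0.025,0,0,0,0.5,0,0,-0.013,0,0,0,0.5,0,0,-0.006,0,0,0,0.5]

```text
time_s: 20.97
ee_pos: [0.4928, -0.1329, 0.0168]
eef_rot: [-2.025, 1.569, 2.817]
force: [-0.3, -0.8, 0.5]
grip_width: 0.0469
```

Request:
jog_arm:
  rows: [0,0,-0.003,0,0,0,0.5,0,0,0,0,0,0,0.5]

```text
time_s: 21.13
ee_pos: [0.4937, -0.1329, 0.0158]
eef_rot: [1.093, 1.57, -0.348]
force: [0.3, -0.2, 0.6]
grip_width: 0.0472
```

Run:
```python
from h import *
st()
```

```text
t 21.13 p [ 0.4937 -0.1329  0.0158] ax [ 0.001 -0.    -1.   ] jaw [0.992 0.13  0.001] F [ 0.3 -0.2  0.6] w 0.0472 q [-0.33  0.46  1.79 -0.    0.89 -0.46]
```

Request:
jog_arm:
  rows: [0,0,0,0,0,0,1,0,0,0,0,0,0,1,0,0,0,0,0,0,1,0,0,0,0,0,0,1,0,0,0,0,0,0,1,0,0,0,0,0,0,1]
  squeeze: 45

```text
time_s: 21.63
ee_pos: [0.4933, -0.1325, 0.0157]
eef_rot: [1.005, 1.57, -0.435]
force: [-1.9, -0.5, 6.4]
grip_width: 0.0217
```

Request:
jog_arm:
  rows: [0,0,0.005,0,0,0,1,0,0,0.015,0,0,0,1,0,0,0.025,0,0,0,1,0,0,0.03,0,0,0,1,0,0.005,0.03,0,0,0,1,0.003,0.015,0.03,0,0,0,1,0.006,0.025,0.02,0,0,0,1,0.01,0.03,0.015,0,0,0,1]

```text
time_s: 22.3
ee_pos: [0.5122, -0.0574, 0.1878]
eef_rot: [1.202, 1.568, -0.24]
force: [0.1, -0.6, -2.0]
grip_width: 0.0213
```

Request:
jog_arm:
  rows: [0.01,0.03,0.01,0,0,0,1,0.01,0.035,0.005,0,0,0,1,0.01,0.035,0,0,0,0,1,0.01,0.035,0,0,0,0,1,0.007,0.03,0,0,0,0,1,0.004,0.02,0,0,0,0,1,0.002,0.009,0,0,0,0,1,0,0,0,0,0,0,1]

```text
time_s: 22.97
ee_pos: [0.565, 0.1379, 0.2]
eef_rot: [-1.701, 1.57, -3.138]
force: [-0.7, -0.8, -1.2]
grip_width: 0.021
```

Run:
```python
from h import *
o,m=st(); snap("side","18"); snap("scene","18"); crop("side","18",250,150,450,330,3,"s18")
for n in ("scene","side"):
    L=load(n,"18"); C=cloud(L); z=C[...,2]; c=o['ee_pos'][:2]; zz=o['ee_pos'][2]
    d=np.hypot(C[...,0]-c[0],C[...,1]-c[1])
    mm=(d<.048)&(d>.02)&(abs(z-zz+.005)<.012)&(L[0].min(2)>90)
    P=C[mm]; A=np.c_[P[:,:2]-c,np.ones(len(P))]; s=np.linalg.lstsq(A,P[:,2],rcond=None)[0]
    print(n,len(P),"slopes deg",np.degrees(s[:2]).round(1),"plate z",s[2].round(4))
    r=C[(d<.07)&(d>.035)&(z>zz+.002)&(z<zz+.009)]
    from scipy.optimize import least_squares
    if len(r)>20:
        q=least_squares(lambda p:np.hypot(*(r[:,:2]-p).T)-.056,c,loss="soft_l1",f_scale=.002); print("rim",len(r),q.x.round(4))
```

```text
t 22.97 p [0.565  0.1379 0.2   ] ax [-0.001 -0.    -1.   ] jaw [ 0.991  0.132 -0.001] F [-0.7 -0.8 -1.2] w 0.021 q [0.18 0.37 1.43 0.   1.33 0.04]
scene 1132 slopes deg [ 0.2 -0.3] plate z 0.1952
rim 560 [0.5654 0.137 ]
side 892 slopes deg [0.  0.1] plate z 0.1945
rim 554 [0.5652 0.1397]
```

View pics/s18.png

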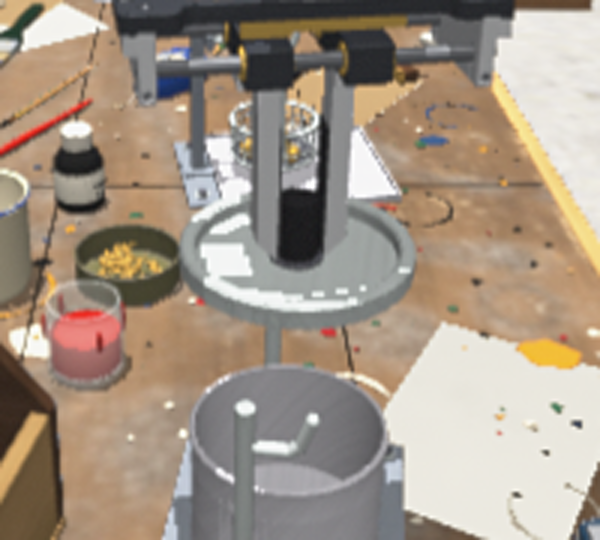

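Run:
```python
from h import *
from scipy.optimize import least_squares
for n,t in (("scene","17"),("side","17"),("scene","14"),("side","14"),("wrist","9"),("side","18")):
    L=load(n,t); C=cloud(L); z=C[...,2]; c=np.array([.5657,.1362])
    for z0,z1 in ((.0825,.088),):
        d=np.hypot(C[...,0]-c[0],C[...,1]-c[1]); r=C[(d>.046)&(d<.064)&(z>z0)&(z<z1)]
        q=least_squares(lambda p:np.hypot(*(r[:,:2]-p).T)-.0535,c,loss="soft_l1",f_scale=.001); 
        a=np.degrees(np.arctan2(*(r[:,:2]-c).T[::-1])); print(n,t,len(r),q.x.round(4),"cover",np.histogram(a,8,(-180,180))[0],"z",r[:,2].mean().round(4))
    # knob-free: rim via mask plane intersection of bright rim pixels
```

```text
scene 17 250 [0.5661 0.1357] cover [25 29 37 33 23 29 40 34] z 0.0847
side 17 344 [0.5655 0.137 ] cover [40 32 34 32 47 47 67 45] z 0.0843
scene 14 259 [0.5661 0.1358] cover [30 29 33 35 28 27 41 36] z 0.0848
side 14 349 [0.5655 0.137 ] cover [41 37 33 32 48 47 67 44] z 0.0843
wrist 9 715 [0.5667 0.1353] cover [ 85  77  80 100 103  80 100  90] z 0.084
side 18 335 [0.5656 0.137 ] cover [37 35 29 33 48 45 64 44] z 0.0844
```

Request:
jog_arm:
  rows: [0.0008,-0.002,-0.01,0,0,0,1,0,0,-0.025,0,0,0,1,0,0,-0.03,0,0,0,1,0,0,-0.018,0,0,0,1,0,0,-0.008,0,0,0,1,0,0,-0.003,0,0,0,1,0,0,0,0,0,0,1]

```text
time_s: 23.65
ee_pos: [0.566, 0.1339, 0.1062]
eef_rot: [-1.479, 1.571, -2.92]
force: [-0.3, -0.0, -1.4]
grip_width: 0.0213
```

Run:
```python
from h import *
o,m=st(); snap("side","19"); snap("scene","19"); crop("side","19",280,180,420,330,4,"s19"); crop("scene","19",230,210,370,360,4,"t19")
```

```text
t 23.65 p [0.566  0.1339 0.1062] ax [-0. -0. -1.] jaw [ 0.992  0.13  -0.   ] F [-0.3 -0.  -1.4] w 0.0213 q [ 0.17  0.47  1.53 -0.    1.14  0.04]
```

View pics/s19.png

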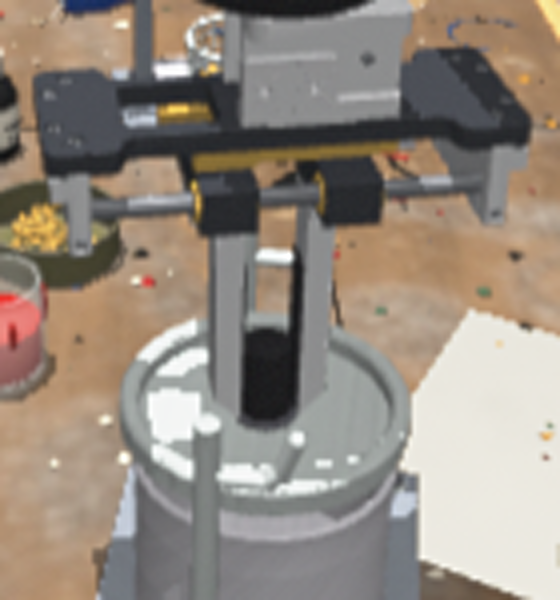

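View pics/t19.png

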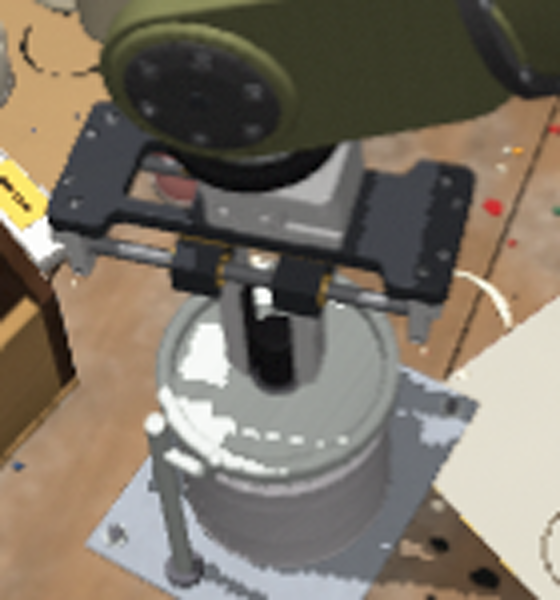

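Run:
```python
from h import *
from scipy.optimize import least_squares
c=np.array([.566,.135])
for n in ("scene","side"):
    L=load(n,"19"); C=cloud(L); z=C[...,2]; d=np.hypot(C[...,0]-c[0],C[...,1]-c[1])
    r=C[(d<.07)&(d>.046)&(z>.108)&(z<.115)]
    q=least_squares(lambda p:np.hypot(*(r[:,:2]-p).T)-.056,c,loss="soft_l1",f_scale=.002); 
    a=np.degrees(np.arctan2(*(r[:,:2]-c).T[::-1])); print(n,len(r),q.x.round(4),np.histogram(a,8,(-180,180))[0])
```

```text
scene 485 [0.5671 0.134 ] [73 27  9 45 77 75 97 82]
side 566 [0.5663 0.1359] [ 67  40  43  72  91  46 114  93]
```

Request:
jog_arm:
  rows: [-0.0005,0.0016,0,0,0,0,1,0,0,-0.003,0,0,0,1,0,0,-0.003,0,0,0,1,0,0,-0.002,0,0,0,1,0,0,0,0,0,0,1]

```text
time_s: 24.17
ee_pos: [0.5652, 0.1362, 0.0977]
eef_rot: [-1.544, 1.57, -2.984]
force: [-0.9, -0.2, -1.1]
grip_width: 0.0215
```

Request:
jog_arm:
  rows: [0,0,-0.0015,0,0,0,1,0,0,-0.0015,0,0,0,1,0,0,0,0,0,0,1]

```text
time_s: 24.42
ee_pos: [0.5653, 0.1362, 0.0949]
eef_rot: [-1.59, 1.57, -3.03]
force: [1.6, 0.4, -1.4]
grip_width: 0.0211
```

Request:
jog_arm:
  rows: [0,0,-0.001,0,0,0,1,0,0,-0.0005,0,0,0,1,0,0,0,0,0,0,1]

```text
time_s: 24.67
ee_pos: [0.5654, 0.1362, 0.0938]
eef_rot: [1.509, 1.571, 0.069]
force: [0.0, -0.0, -1.1]
grip_width: 0.021
```

Request:
jog_arm:
  rows: [0,0,-0.001,0,0,0,1,0,0,-0.0005,0,0,0,1,0,0,0,0,0,0,1]

```text
time_s: 24.92
ee_pos: [0.5655, 0.1362, 0.0937]
eef_rot: [1.481, 1.57, 0.041]
force: [-8.3, -1.2, 14.5]
grip_width: 0.0212
```

Request:
jog_arm:
  rows: [0,0,0.0005,0,0,0,0.7,0,0,0,0,0,0,0.6,0,0,0,0,0,0,0.55,0,0,0.01,0,0,0,0.55,0,0,0.03,0,0,0,0.55,0,0,0.03,0,0,0,0.55,0,0,0.03,0,0,0,0.55,0,-0.01,0.03,0,0,0,0.55]
  squeeze: 5

```text
time_s: 25.58
ee_pos: [0.5651, 0.1271, 0.2249]
eef_rot: [2.124, 1.57, 0.685]
force: [-0.3, -0.5, -0.2]
grip_width: 0.0428
```

Request:
jog_arm:
  rows: [-0.01,-0.025,0.01,0,0,0,0.55,-0.02,-0.03,0,0,0,0,0.55,-0.02,-0.03,0,0,0,0,0.55,-0.02,-0.03,0,0,0,0,0.55,-0.01,-0.015,0,0,0,0,0.55,0,0,0,0,0,0,0.55]

```text
time_s: 26.08
ee_pos: [0.4841, -0.0061, 0.2338]
eef_rot: [1.053, 1.57, -0.389]
force: [0.1, -0.5, -0.7]
grip_width: 0.0422
```

Run:
```python
from h import *
from scipy.optimize import least_squares
o,m=st()
c=np.array([.566,.1362])
for n in ("scene","side","wrist"):
    snap(n,"20"); L=load(n,"20"); C=cloud(L); z=C[...,2]; d=np.hypot(C[...,0]-c[0],C[...,1]-c[1])
    mm=(d<.046)&(d>.018)&(abs(z-.088)<.008); P=C[mm]
    A=np.c_[P[:,:2]-c,np.ones(len(P))]; s=np.linalg.lstsq(A,P[:,2],rcond=None)[0]
    print(n,len(P),"slopes deg",np.degrees(s[:2]).round(2),"plate z",s[2].round(4))
    r=C[(d<.065)&(d>.045)&(z>.094)&(z<.102)]
    if len(r)>20:
        q=least_squares(lambda p:np.hypot(*(r[:,:2]-p).T)-.056,c,loss="soft_l1",f_scale=.002); print("  rim",q.x.round(4))
        a=np.arctan2(*(r[:,:2]-c).T[::-1]); print("  rim z by octant",[round(float(np.median(r[(a>=b)&(a<b+np.pi/4),2])),4) for b in np.arange(-np.pi,np.pi-.01,np.pi/4)])
crop("side","20",280,200,420,330,4,"s20"); crop("scene","20",230,60,450,360,2,"t20")
```

```text
t 26.08 p [ 0.4841 -0.0061  0.2338] ax [ 0.001 -0.    -1.   ] jaw [0.992 0.128 0.001] F [ 0.1 -0.5 -0.7] w 0.0422 q [-0.09  0.13  1.66 -0.    1.35 -0.22]
scene 1176 slopes deg [0.09 0.23] plate z 0.0887
  rim [0.5659 0.1366]
  rim z by octant [0.097, 0.0974, 0.0973, 0.0973, 0.0973, 0.0979, 0.0979, 0.0974]
side 893 slopes deg [-0.33  1.06] plate z 0.0889
  rim [0.5658 0.1386]
  rim z by octant [0.0971, 0.0965, 0.0968, 0.0967, 0.0977, 0.0976, 0.0976, 0.0977]
wrist 5640 slopes deg [ 0.01 -0.03] plate z 0.0881
  rim [0.5658 0.1352]
  rim z by octant [0.0969, 0.0969, 0.0969, 0.0969, 0.0968, 0.0968, 0.0967, 0.0968]
```

View pics/s20.png

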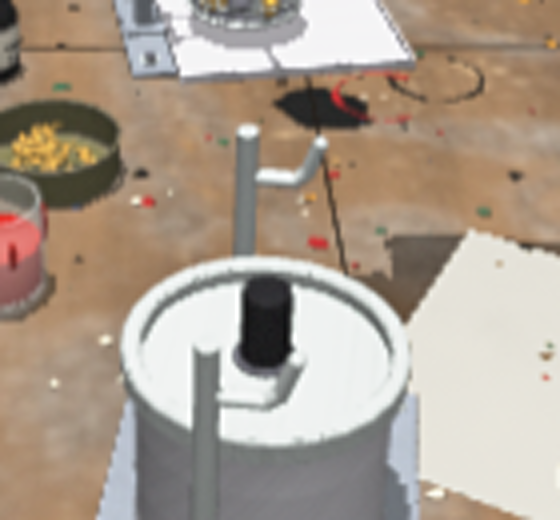

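View pics/t20.png

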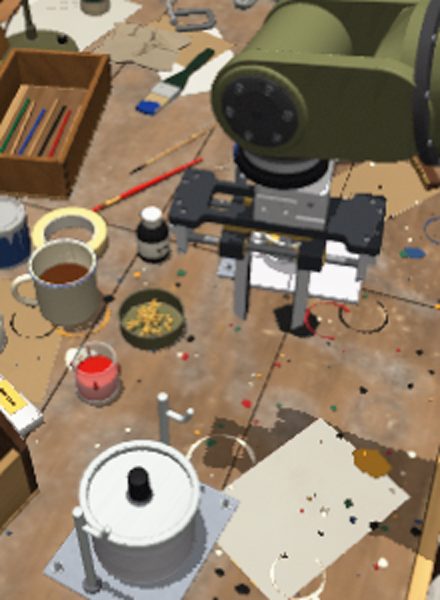

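View pics/side20.png

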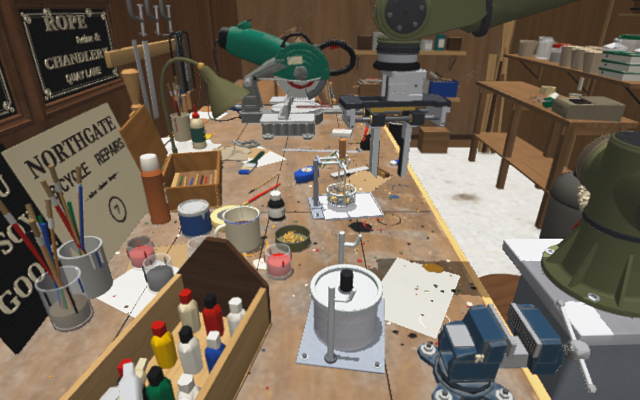

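Run:
```python
from h import *
crop("side","20",295,130,390,225,6,"s21")
L=load("side","20"); C=cloud(L); z=C[...,2]
g=C[(z>.19)&(z<.21)&(np.hypot(C[...,0]-.545,C[...,1]+.334)<.04)]; print("grip top",len(g),g.mean(0).round(4))
for n in ("scene","side"):
    L=load(n,"20"); C=cloud(L); z=C[...,2]
    for o,c,r,zz in [("jar",(0.695,-0.027),.05,0.058),("ink",(0.722,-0.272),.04,.075),("screw",(.674,-.145),.06,.028)]:
        Q=C[(np.hypot(C[...,0]-c[0],C[...,1]-c[1])<r)&(abs(z-zz)<0.006)]; print(n,o,((Q.min(0)+Q.max(0))/2).round(3))
```

```text
grip top 35 [ 0.5466 -0.33    0.197 ]
scene jar [ 0.696 -0.028  0.057]
scene ink [ 0.723 -0.273  0.075]
scene screw [ 0.673 -0.147  0.028]
side jar [ 0.696 -0.027  0.056]
side ink [ 0.723 -0.269  0.073]
side screw [ 0.674 -0.144  0.026]
```

View pics/s21.png

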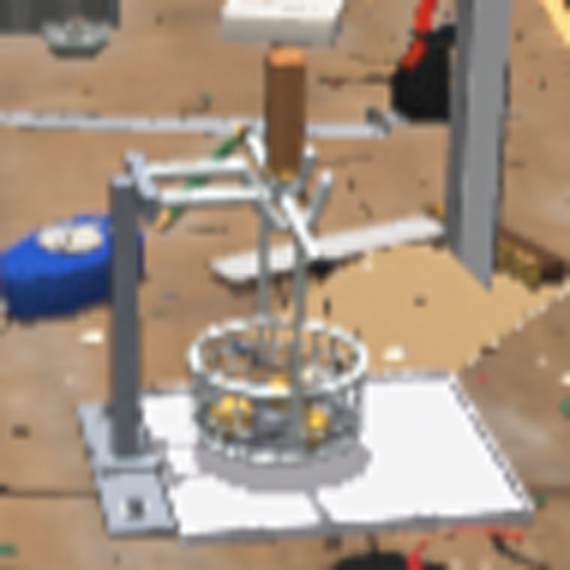

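All three caps are in the basket, and it hangs level in the trough. The lid sits level, and the bystanders haven't moved.

Run:
```python
from station import ctrl
print(ctrl.hand_in(), ctrl.get_obs()['time_s'])
```

```text
the job is handed in; nothing more can be done
the job is handed in; nothing more can be done
```

The job was done in the order asked and handed in at about 26 s; `hand_in()` reports no verdict.

- **Lid off the tray:** I slid the lid about 25 mm forward from under the hook. I then pinched its front rim and laid it flat, knob up, on the bare bench at about (0.494, -0.133).
- **Basket:** I lifted it by the grip and carried it high, forward and round without setting it down. It went onto the drain hook over the tips. Pictures along the way showed it level.
- **Tin:** I closed it with the lid, held by the knob.

**Last checks:**
- **Lid:** the wrist camera puts the plate at 88 mm and the rim at 97 mm all round, which matches fully down. It read flat to within 0.03° there and 0.25° in the scene camera. The side camera disagreed, reading about 1° of slope, and the posts and hook stand in that view.
- **Basket:** it hangs upright in the trough with all three caps visible. The side camera put the top of its grip at 197 mm against 202 mm nominal, measured on few pixels.
- **Bystanders:** the paint jar, screw tin and ink bottle are within about 2 mm of their first measured positions, which is camera noise.
- **Forces:** the highest wrist force I read was about 17 N, when the lid touched down. The gripper was clear of everything at hand-in.

The basket slipped about 4 mm in the fingers at the first lift, because I started before the jaws had fully closed. It then held firm, and I allowed for the slip when lowering it.

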